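# Stack the tube racks on the carrier, cover them and scan the carrier in

## Robot

A 6-joint arm with a two-finger parallel gripper is mounted at the origin on the work surface. World frame = base frame: x ahead of the robot, y to its left, z up, the work surface at z = 0. Lengths are in m, angles in rad, forces in N, time in s.
With the tool pointing down it reaches from about 0.35 to 0.775 m from the base axis. Payload 7.3 kg.
Tool frame: the origin (TCP) lies on the centre line of the jaws, within the pads' length; the fingertips stand 8 mm ahead of it and the grasp point (between the pads) lies 11 mm behind it; z points along the fingers, y is the line along which they close (so a half turn about z gives the same grasp; the last joint's range is limited). The gripper opens to 92 mm and grips with 3 to 60 N. Pads are 19 mm wide; open, the fingers measure 130 mm over their backs; the gripper's body (75 mm by 190 mm) begins 47 mm behind the grasp point.
Start: joints at [1.113, 0.342, 1.524, -0, 1.275, -0.146], TCP at [0.161, 0.5, 0.235] pointing down, gripper open.
Joint ranges: [-2.53, 2.53], [-0.77, 2.02], [0.04, 2.7], [-1, 4.14], [0.28, 2.66], [-3.11, 3.11]. Speed limits (rad/s): [2.57, 2.57, 3.14, 3.14, 3.14, 3.14].

## Interface

Orientations are given as [roll, pitch, yaw] about the fixed x, y, z axes, in that order (R = Rz(yaw) Ry(pitch) Rx(roll)).
In Python, from station import env gives the robot as it stands.
- The arm moves only by the shell command python3 -m pendant 'ROWS'. ROWS is JSON, a list of rows, each a list of 7 numbers: the turn, a rotation vector about the tool's x, y, z each as a share of 6 degrees, from -1 to 1, then the shift along the tool's x, y, z each as a share of 0.04 m, from -1 to 1, then the opening in per cent of the stroke, from 0 (shut) to 100 (fully open). In form: [[wx, wy, wz, tx, ty, tz, jaw], ...]. A call has 1 to 12 rows; each row shifts and turns the commanded pose from where the row before left it, along the tool's axes as they then stand; what a row does not reach is not made up. A row lasts 1/12 s, in which the tool goes at most 41.7 mm and 7.16 degrees, less where a joint would pass 70% of its speed; a pose out of reach is approached as far as the arm can. A call with a number of a shift or a turn outside -1 to 1 is refused whole. A call with a gripper value outside its range is refused whole. The fingers move at their own pace and stop on an object; the grip force is fixed at half the most. Time passes only in rows, so rows that do not move let the fingers close. It gives the time, the measured TCP pose, the force, the opening and the grip force at its end, in the units of the state.
- env.read_state(): the state, without advancing time (a new reading comes with each control period).
- env.capture(name): name is "scene" or "side" or "wrist"; returns the picture (384x512x3 uint8, red, green, blue); there is no depth.
- env.get_calibration(name): a dict with "K" (3x3 intrinsics, pixels), "xyz" and "orientation" of the camera in the world. Camera axes: x right, y down, z forward; pixel columns grow to the right and rows downward; lengths in m; the calibration is good to about 2 mm. A picture is of the moment at which its call begins: read the wrist's pose just before it. get_calibration takes no time and is no camera call; for the wrist camera it gives the pose at the moment of the call.
- env.job_done(): hands the job in; it is judged then, once.
Trained networks look in the newest picture that a camera, given by its name, has taken for a name from the list of things; names that differ only in an ending like _2 or _b are one class to them, and where a whole thing is asked for, a point or a joint stands for the part that bears it (a point fixed in the world has none). Each returns a list of dicts, best first, with "p" (0 to 1); they miss things now and then, are a little off and sometimes report something else, mostly with a low value. They report only what shows in the picture. A call takes as long as a camera call.
- env.search_frame(label, camera): "centre" ([x, y, z] in m, in the coordinates of the camera as it stood for that picture, good to about 4 mm: the middle of the surface that is visible of it).
- env.outline_of(label, camera): "pixels" (384x512 bool, what is visible of it).
- env.mark_of(label, camera): "centre" ([x, y, z] in m, in the coordinates of the camera as it stood for that picture, good to about 4 mm: a listed point, or the origin of a listed thing).
The state is a dict: "t": time; "joint_pos": joint angles; "joint_vel": joint speeds; "effort": joint torques, N m; "position": TCP position; "ee_rot": TCP orientation; "ft_force": force on the tool from outside, world axes, zero at the start; "wrist_torque": the same for the moment, N m; "finger_gap": finger opening in m; "grip_force": force on a finger pad.
Only numpy, scipy, OpenCV 4.12 (cv2) and the standard library are available. Lean on these libraries where they do the work, as an engineer would, in place of code of your own. Each camera call takes 0.05 s, during which the arm holds its last target. There are 200 camera calls.

## Task

Stack all the tube racks on the carrier base, one on another, and the cover with the grip ridge on top, every one with its corner pins fully dropped into the sockets below. Then take the scanner out of its cradle, aim it squarely at the carrier's barcode label from about 10 cm away and hold it steady there for two seconds, then stand it back upright, fully down, in its cradle. Leave the other things on the bench where they are.

Things in the scene. Friction and masses are not known exactly. Their poses are not given: they have to be found in the camera images.
- rack1: Tube rack (3 or 4 present, any may be absent): block 112 (x) x 56 (y) x 28 tall, flat sides, holes in top flush. Four pins 8 dia, 8 long, tips tapered to 6, under it at x +-47, y +-19; square sockets 12 wide, 10 deep in its top at the same places. Origin: centre of the block's underside (pins hang below), z up; 8 above the bench when standing on it. Fits either way round. 0.11-0.23 kg; grip across the 56.
- rack2: Tube rack, same as rack1 (may be absent).
- rack3: Tube rack, same as rack1 (may be absent).
- rack4: Tube rack, same as rack1 (may be absent).
- cover: Cover tray, always present: plate 112 (x) x 56 (y) x 12, the same four pins below as a rack, no sockets; a grip ridge 70 long (x), 18 wide (y) rises 30 above the plate's middle, its top 42 above the origin. Origin: centre of the plate's underside, z up. 0.14 kg. Fits either way round.
- carrier: Aluminium carrier base, fixed: block 136 (x) x 56 (y), top 22 above the bench, with four square sockets 12 wide, 10 deep in its top at x +-47, y +-19. Origin: on the bench under the block's centre. A rack seated on it has its origin 22 above the bench; each further rack or the cover sits 28 higher than the rack under it. The label panel is at its -x end. Position and turn vary.
- label: Barcode label on a sloping panel 72 x 56 (paper 62 x 46), fixed at the carrier's -x end. Origin: centre of the label, 45 above the bench, 112 from the carrier's centre; its z axis is the outward normal, 30 degrees from vertical, leaning towards the robot's side.
- scanner: Stick scanner standing upright in its cradle, 156 tall, 0.18 kg: head 46 (x) x 40 (y) x 48 tall at the bottom, then a handle 34 (x) x 28 (y) from 48 to 155. Origin: centre of the head's underside, the scan window; it looks along -z, z points up the handle. It reads a label 5 to 15 cm from the window, faced within 15 degrees of square, the label's centre within 2 cm of the window's axis.
- cradle: Scanner cradle, fixed: square pocket open at the top, 60 x 60 inside, walls 4 thick, rim 50 above the bench, on a foot 90 x 90 x 5. Origin: on the bench under its centre; the pocket floor, where the scanner's underside rests, is 5 above the bench. Position and turn vary.
- timer: White kitchen-type timer, flat box 60 x 75 x 22. Bystander. Origin: centre of its underside.
- bottle: Amber reagent bottle, 60 across, 130 tall. Bystander. Origin: centre of its underside.
- jar: Clear jar with a cap, 70 across, 90 tall. Bystander. Origin: centre of its underside.
- beaker: Glass beaker, 72 across, 85 tall. Bystander. Origin: centre of its underside.
- tipbox: Open pipette-tip box, 120 x 85 x 55. Bystander. Origin: centre of its underside.
- notebook: Closed notebook, 110 x 160 x 14. Bystander. Origin: centre of its underside.

How it is judged:
On the way, in this order (a step that is already met when the one before it is completed fails the run):
1. every rack present is seated in one stack on the carrier, with the cover seated on top (horizontal distance between each of rack1, rack2, rack3, rack4, cover and carrier below 0.014 m and angle between the x axis of each of rack1, rack2, rack3, rack4, cover and the x axis of carrier, either way round below 0.2 rad and angle between each of rack1, rack2, rack3, rack4, cover's own z axis and vertical below 0.06 rad and (height (world z) of rack1 between 0.0185 and 0.0255 m or height (world z) of rack1 between 0.0465 and 0.0535 m or height (world z) of rack1 between 0.0745 and 0.0815 m or height (world z) of rack1 between 0.1025 and 0.1095 m) and linear speed of each of rack1, rack2, rack3, rack4, cover below 0.03 m/s and z of cover in the frame of rack1 above 0.02 m and (height (world z) of rack2 between 0.0185 and 0.0255 m or height (world z) of rack2 between 0.0465 and 0.0535 m or height (world z) of rack2 between 0.0745 and 0.0815 m or height (world z) of rack2 between 0.1025 and 0.1095 m) and z of cover in the frame of rack2 above 0.02 m and (height (world z) of rack3 between 0.0185 and 0.0255 m or height (world z) of rack3 between 0.0465 and 0.0535 m or height (world z) of rack3 between 0.0745 and 0.0815 m or height (world z) of rack3 between 0.1025 and 0.1095 m) and z of cover in the frame of rack3 above 0.02 m and (height (world z) of rack4 between 0.0185 and 0.0255 m or height (world z) of rack4 between 0.0465 and 0.0535 m or height (world z) of rack4 between 0.0745 and 0.0815 m or height (world z) of rack4 between 0.1025 and 0.1095 m) and z of cover in the frame of rack4 above 0.02 m and (height (world z) of cover between 0.1025 and 0.1095 m or height (world z) of cover between 0.1305 and 0.1375 m)), for 0.3 s.
2. the scanner is held steady and square to the label, 5 to 15 cm off, for 1 s (z of label in the frame of scanner between -0.15 and -0.05 m and x of label in the frame of scanner between -0.022 and 0.022 m and y of label in the frame of scanner between -0.022 and 0.022 m and angle between the z axis of scanner and the z axis of label, either way round below 0.26 rad and linear speed of scanner below 0.03 m/s and angular speed of scanner below 0.2 rad/s), for 1 s.
At the end, for the whole second after the job is handed in: All racks present and the cover stand level in one stack on the carrier, cover uppermost, pins home (seated height +-3.5 mm, within 14 mm and 0.2 rad of the carrier's place); the scanner stands upright on its cradle's floor (within 18 mm, 0.1 rad); all at rest (all of step 1 and horizontal distance between scanner and cradle below 0.018 m and z of scanner in the frame of cradle between 0.001 and 0.01 m and angle between scanner's own z axis and vertical below 0.1 rad and linear speed of scanner below 0.03 m/s); the robot touches nothing.
It fails at once if a bystander was shoved more than 6 cm (distance of any of timer, bottle, jar, beaker, tipbox, notebook from where it was at the start of the episode above 0.06 m).
It fails at once if the bottle, jar or beaker was tipped over (angle between any of bottle, jar, beaker's own z axis and vertical above 0.6 rad).
Of rack1, rack2, rack3, rack4 only 3 to 4 are there at a start; the rules pass over those that are not, and their reading is None.
At some moment in a run one of rack1, rack2, rack3, rack4, cover may be knocked a few centimetres aside while the robot is not near it.
It also fails if it takes over 210 s, if anything falls off the work surface, if the arm or the gripper's body presses on something with over 40 N, if the wrist force passes 120 N, or if a joint passes its speed limit or range.

## Working session

There is one attempt and no reset: what is moved stays moved. The work goes in short steps, Python scripts to look and compute and a shell command to move; the robot and the scene stay as the last step left them, time stands still between calls to the robot, and variables do not carry over. Pictures are saved under pics/ and viewed, at most 14 in all, crops included, and the job is handed in when it is done.

```bash
ls; mkdir -p pics; cat > h.py <<'E'
import numpy as np, cv2
from scipy.spatial.transform import Rotation as R
from station import env
def cal(c):
    k=env.get_calibration(c); return np.array(k["K"]),np.array(k["xyz"]),R.from_euler('xyz',k["orientation"])
def look(c,names,mode="mark_of",n=5):
    K,p,r=cal(c); im=env.capture(c)
    out={}
    for nm in names:
        out[nm]=[(round(d["p"],2),np.round(p+r.apply(d["centre"]),3).tolist()) for d in getattr(env,mode)(nm,c)[:n]]
    return im,out
def save(im,f,s=1.5): cv2.imwrite("pics/"+f,cv2.resize(im[:,:,::-1],None,fx=s,fy=s))
E
python3 - <<'E'
from h import *
print(env.get_calibration("scene"),env.get_calibration("side"),env.get_calibration("wrist"))
for c in ("scene","side"):
    im,o=look(c,["rack1","cover","carrier","label","scanner","cradle"]); save(im,c+"0.png")
    for k,v in o.items(): print(c,k,v)
print(env.read_state())
E
```

```text
pics
{'K': array([[425.6209368 ,   0.        , 257.97967832],
       [  0.        , 425.6209368 , 195.1359397 ],
       [  0.        ,   0.        ,   1.        ]]), 'xyz': array([ 1.39430811, -0.90488172,  1.08365908]), 'orientation': array([-2.31688433, -0.01279489,  0.81736222])} {'K': array([[363.3366825 ,   0.        , 249.30585969],
       [  0.        , 363.3366825 , 197.31221445],
       [  0.        ,   0.        ,   1.        ]]), 'xyz': array([0.42627571, 0.80254404, 0.7579571 ]), 'orientation': array([-2.21969548, -0.0092749 , -2.95240658])} {'K': array([[319.20246654,   0.        , 258.85585837],
       [  0.        , 319.20246654, 195.93586803],
       [  0.        ,   0.        ,   1.        ]]), 'xyz': array([0.08137763, 0.52492132, 0.38444169]), 'orientation': array([2.82753024e+00, 1.50753596e-03, 1.25835151e+00])}
scene rack1 [(0.98, [0.459, 0.016, 0.006]), (0.95, [0.601, 0.015, 0.012]), (0.94, [0.459, -0.121, 0.009]), (0.93, [0.601, -0.097, 0.007])]
scene cover [(0.97, [0.61, -0.237, 0.008]), (0.26, [0.477, -0.389, 0.003])]
scene carrier [(0.73, [0.546, 0.312, 0.0
[... 640 characters left out ...]
77, -0.396, -0.001])]
{'t': 0.7, 'joint_pos': array([ 1.11300789e+00,  3.41983509e-01,  1.52408693e+00,  7.00744971e-06,
        1.27540933e+00, -1.46019970e-01]), 'joint_vel': array([ 0.00110169,  0.00112182, -0.00061227, -0.00169549,  0.00103508,
        0.00093538]), 'effort': array([-7.74217187e-04, -4.31030166e+01, -2.44441634e+01,  7.18598859e-02,
        4.81709128e-02, -3.45744604e-05]), 'position': array([0.16103611, 0.49971484, 0.23475364]), 'ee_rot': array([3.14148000e+00, 9.79155573e-06, 2.82982215e+00]), 'ft_force': array([-0.39587555, -0.46870514, -0.55653458]), 'wrist_torque': array([-0.01133882, -0.10492354,  0.01137836]), 'grip_force': 0.0, 'finger_gap': 0.09166972143993465}
```

View pics/scene0.png

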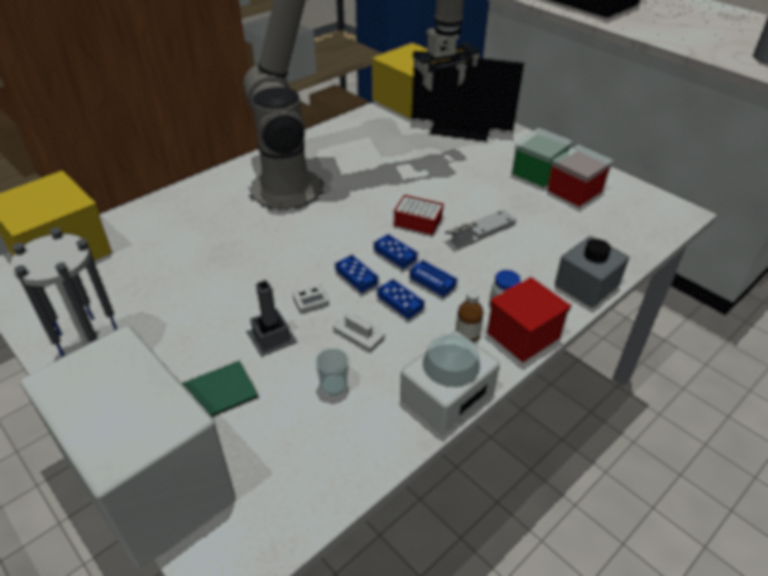

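View pics/side0.png

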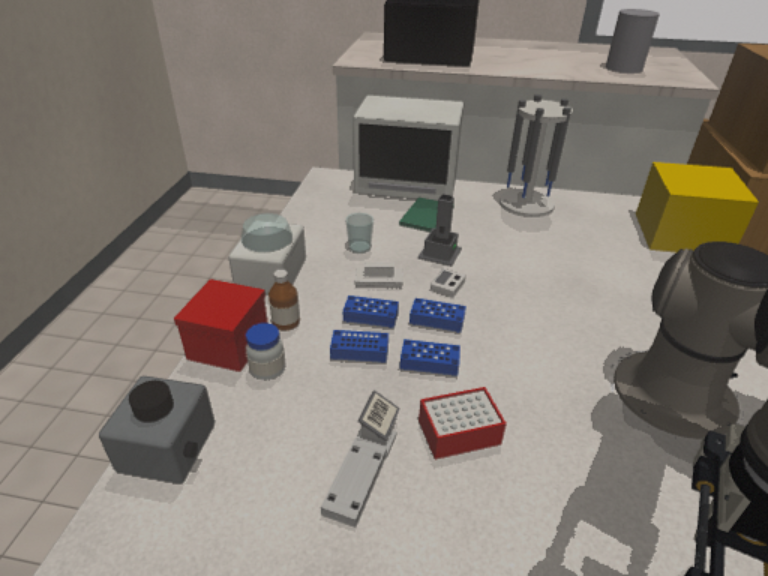

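Four blue racks (one odd-looking, at 433,278), the cover, the carrier with its label, the scanner in its cradle and the bystanders all show. I'll take the wrist camera over the racks.

```bash
python3 -m pendant '[[0,0,-0.993,0,0,-0.8,100],[0,0,-0.993,0,0,-0.8,100],[0,0,-0.993,0,0,-0.8,100],[0,0,0,-0.5,-0.81,-0.1,100],[0,0,0,-0.5,-0.81,-0.1,100],[0,0,0,-0.5,-0.81,-0.1,100],[0,0,0,-0.5,-0.81,-0.1,100],[0,0,0,-0.5,-0.81,-0.1,100],[0,0,0,-0.5,-0.81,-0.1,100],[0,0,0,-0.5,-0.81,-0.1,100],[0,0,0,-0.5,-0.81,-0.1,100],[0,0,0,-0.5,-0.81,-0.1,100]]'
python3 -m pendant '[[0,0,0,-0.5,-0.81,-0.1,100],[0,0,0,-0.5,-0.81,-0.1,100],[0,0,0,-0.5,-0.81,-0.1,100],[0,0,0,-0.5,-0.81,-0.1,100],[0,0,0,-0.5,-0.81,-0.1,100],[0,0,0,-0.5,-0.81,-0.1,100],[0,0,0,-0.5,-0.81,-0.1,100],[0,0,0,-0.5,-0.81,-0.1,100],[0,0,0,0,0,0,100],[0,0,0,0,0,0,100]]'
cat >> h.py <<'E'
from scipy.optimize import minimize
BOX={"rack1":(112,56,0,28),"cover":(112,56,0,12)}
def fit(c,nm,x0,z0,mask,poly=None):
    """fit x,y,yaw of a box to a mask seen by camera c; z0=origin height"""
    K,p,r=cal(c); a,b,l,h=[v/1000 for v in BOX[nm]]
    cor=np.array([[sx*a/2,sy*b/2,z] for sx in(-1,1) for sy in(-1,1) for z in(l,h)])
    if nm=="cover": cor=np.vstack([cor,[[sx*.035,sy*.009,.042] for sx in(-1,1) for sy in(-1,1)]])
    m=cv2.resize(mask.astype(np.uint8)*255,None,fx=2,fy=2)>127
    def cost(q):
        w=R.from_euler('z',q[2]).apply(cor)+[q[0],q[1],z0]
        u=r.inv().apply(w-p)@K.T; u=(u[:,:2]/u[:,2:]+.5)*2
        im=np.zeros(m.shape,np.uint8); 
        if np.abs(u).max()>5000: return 1
        def fp(pts): cv2.fillConvexPoly(im,(cv2.convexHull(pts.astype(np.float32))[:,0]*16).astype(np.int32),1,shift=4)
        fp(u[:8]); 
        if nm=="cover":
            fp(u[8:])
            w2=R.from_euler('z',q[2]).apply([[sx*.035,sy*.009,z] for sx in(-1,1) for sy in(-1,1) for z in (.012,.042)])+[q[0],q[1],z0]
            v=r.inv().apply(w2-p)@K.T; fp((v[:,:2]/v[:,2:]+.5)*2)
        im=im>0
        return 1-(im&m).sum()/max(1,(im|m).sum())
    best=None
    for y in np.arange(-90,90,15):
        q=[x0[0],x0[1],np.radians(y)]
        s=minimize(cost,q,method='Nelder-Mead',options=dict(initial_simplex=np.array([q]+[np.add(q,d) for d in ([.01,0,0],[0,.01,0],[0,0,.12])]),xatol=1e-4,fatol=1e-4,maxiter=60))
        if best is None or s.fun<best.fun: best=s
    return np.round(best.x,4).tolist(),round(1-best.fun,3)
def fits(c,nm,z0,thr=.3):
    K,p,r=cal(c); im=env.capture(c); out=[]
    for d in env.outline_of(nm,c):
        m=np.array(d["pixels"])
        if d["p"]<thr or m.sum()<150: continue
        ys,xs=np.nonzero(m); ray=r.apply(np.linalg.inv(K)@[xs.mean(),ys.mean(),1]); g=p+ray*((z0+.015-p[2])/ray[2])
        edge=bool(m[0].any()|m[-1].any()|m[:,0].any()|m[:,-1].any())
        out.append((round(d["p"],2),int(m.sum()),edge,fit(c,nm,g[:2],z0,m)))
    return im,out
E
python3 - <<'E'
from h import *
s=env.read_state(); print(s["position"],s["ee_rot"],cal("wrist")[1])
im,o=fits("wrist","rack1",.008); save(im,"w1.png")
for q in o: print(q)
im,o=fits("wrist","cover",.008); print(o)
E
```

```text
t: 1.7
position: [0.3415, 0.2064, 0.3672]
ee_rot: [3.141, 0.001, -3.141]
ft_force: [0.7, 0.4, -0.6]
finger_gap: 0.0918
grip_force: 0.0
t: 2.53
position: [0.5016, -0.0526, 0.3979]
ee_rot: [3.141, -0.001, 3.139]
ft_force: [0.5, -0.2, -0.1]
finger_gap: 0.0919
grip_force: 0.0
[ 0.50162813 -0.05256825  0.39786406] [ 3.14102341e+00 -1.37962227e-03  3.13862061e+00] [ 0.41818458 -0.0528634   0.54837766]
(0.84, 2183, False, ([0.6001, -0.1, -0.0031], np.float64(0.973)))
(0.75, 2259, False, ([0.6006, 0.0129, 0.1], np.float64(0.969)))
(0.67, 2705, False, ([0.4588, 0.0177, 0.0249], np.float64(0.98)))
[(0.86, 2141, False, ([0.6088, -0.2436, 0.172], np.float64(0.974)))]
```

View pics/w1.png

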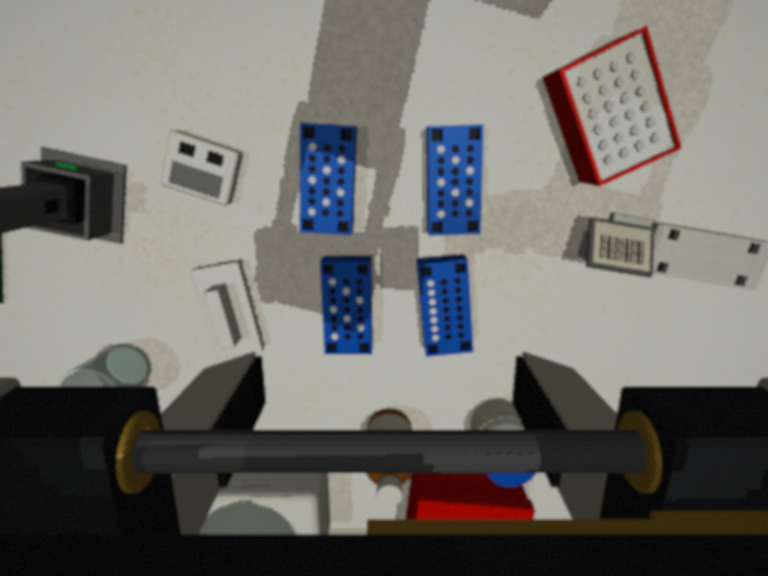

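All four racks stand upright; the cover is at (235,305) and the label and carrier at (620,245)–(765,265). Next I measure the carrier from closer by.

```bash
python3 -m pendant '[[0,0,0,-0.3,0.94,0.16,100],[0,0,0,-0.3,0.94,0.16,100],[0,0,0,-0.3,0.94,0.16,100],[0,0,0,-0.3,0.94,0.16,100],[0,0,0,-0.3,0.94,0.16,100],[0,0,0,-0.3,0.94,0.16,100],[0,0,0,-0.3,0.94,0.16,100],[0,0,0,-0.3,0.94,0.16,100],[0,0,0,0,0,0,100],[0,0,0,0,0,0,100]]'
cat >> h.py <<'E'
BOX["carrier"]=(136,56,0,22)
def sockets(im,c,pose,z):
    """refine x,y,yaw from the four dark sockets at height z"""
    K,p,r=cal(c); L=np.array([[sx*.047,sy*.019,0] for sx in(-1,1) for sy in(-1,1)])
    g=cv2.cvtColor(im,cv2.COLOR_RGB2GRAY).astype(float); P=[]
    for w in R.from_euler('z',pose[2]).apply(L)+[pose[0],pose[1],z]:
        u=K@r.inv().apply(w-p); f=K[0,0]/u[2]; u=u[:2]/u[2]; h=int(.011*f+1)
        x,y=np.round(u).astype(int); a=g[y-h:y+h+1,x-h:x+h+1]; wt=np.clip((np.percentile(a,80)+a.min())/2-a,0,None)
        Y,X=np.mgrid[y-h:y+h+1,x-h:x+h+1]; v=[(X*wt).sum()/wt.sum(),(Y*wt).sum()/wt.sum(),1]
        d=r.apply(np.linalg.inv(K)@v); P.append((p+d*((z-p[2])/d[2]))[:2])
    P=np.array(P); m=P.mean(0); A=L[:,:2]; yaw=np.arctan2((A[:,0]*(P-m)[:,1]-A[:,1]*(P-m)[:,0]).sum(),(A*(P-m)).sum())
    res=np.c_[P-m]-R.from_euler('z',yaw).apply(L)[:,:2]
    return np.round([*m,yaw],4).tolist(),np.round(res*1000,1).tolist()
E
python3 - <<'E'
from h import *
s=env.read_state(); print(s["position"],s["ee_rot"])
im,o=fits("wrist","carrier",0); save(im,"w2.png")
print(o)
q=[.547,.309,1.388]; 
for i in range(3): q,e=sockets(im,"wrist",q,.022); print(q,e)
print(look("wrist",["label","carrier"])[1])
E
```

```text
t: 3.57
position: [0.5959, 0.2529, 0.3462]
ee_rot: [-3.141, -0.002, -3.136]
ft_force: [-0.6, -1.1, 0.7]
finger_gap: 0.0918
grip_force: 0.0
[0.59590018 0.25287956 0.34618669] [-3.14106714e+00 -2.16690576e-03 -3.13634911e+00]
[(0.65, 6061, False, ([0.5392, 0.2606, 1.3915], np.float64(0.616)))]
[0.5479, 0.3044, 1.3968] [[0.0, -0.1], [-0.1, -0.1], [0.1, 0.2], [-0.1, 0.1]]
[0.5479, 0.3044, 1.3968] [[0.0, -0.1], [-0.1, -0.1], [0.1, 0.2], [-0.1, 0.1]]
[0.5479, 0.3044, 1.3968] [[0.0, -0.1], [-0.1, -0.1], [0.1, 0.2], [-0.1, 0.1]]
{'label': [(0.94, [0.532, 0.199, 0.047])], 'carrier': [(0.85, [0.547, 0.306, -0.002])]}
```

View pics/w2.png

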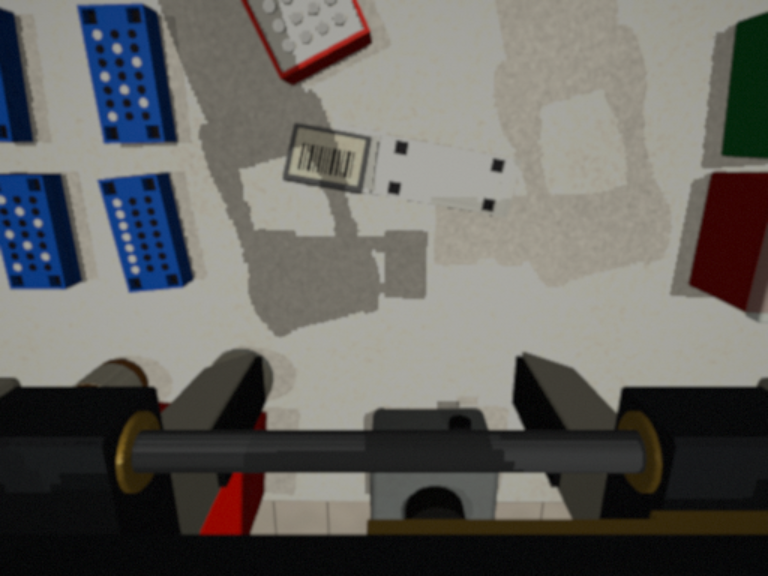

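The four carrier sockets show clearly (401,147; 394,188; 497,165; 488,205) and the fit residuals are about 0.2 mm. I measure again at the placing yaw to cancel the camera offset bias.

```bash
python3 -m pendant '[[0,0,-1,0,0,0,100],[0,0,-1,0,0,0,100],[0,0,-1,0,0,0,100],[0,0,-1,0,0,0,100],[0,0,-1,0,0,0,100],[0,0,-1,0,0,0,100],[0,0,-1,0,0,0,100],[0,0,-1,0,0,0,100],[0,0,-1,0,0,0,100],[0,0,-1,0,0,0,100],[0,0,-1,0,0,0,100],[0,0,-1,0,0,0,100]]'
python3 -m pendant '[[0,0,-0.66,0,0,0,100],[0,0,-0.66,0,0,0,100],[0,0,0,-0.5,1,0,100],[0,0,0,0,0,0,100],[0,0,0,0,0,0,100],[0,0,0,0,0,0,100]]'
cat >> h.py <<'E'
def plan(pos,yaw):
    """turn about tool z (units of 6 deg) then shift (units of 40 mm) in the turned tool axes, tool down; also residual tilt"""
    s=env.read_state(); Rc=R.from_euler('xyz',s["ee_rot"]); Rt=R.from_euler('xyz',[np.pi,0,yaw])
    print("at",np.round(s["position"],4),np.round(s["ee_rot"],3),"turn",np.round((Rc.inv()*Rt).as_rotvec(degrees=True)/6,2),"shift",np.round(Rt.inv().apply(np.array(pos)-s["position"])/.04,2))
E
python3 - <<'E'
from h import *
s=env.read_state(); print(s["position"],s["ee_rot"])
im=env.capture("wrist"); save(im,"w3.png")
q=[.548,.304,1.397]; 
for i in range(2): q,e=sockets(im,"wrist",q,.022); print(q,e)
E
```

```text
t: 4.82
position: [0.5971, 0.2485, 0.3486]
ee_rot: [-3.14, 0.001, -1.881]
ft_force: [0.3, 0.5, 0.1]
finger_gap: 0.0921
grip_force: 0.0
t: 5.32
position: [0.5638, 0.2739, 0.3487]
ee_rot: [-3.14, 0.001, -1.747]
ft_force: [-0.2, -1.0, 0.3]
finger_gap: 0.0914
grip_force: 0.0
[0.56376392 0.27390227 0.34867291] [-3.13974680e+00  6.55022305e-04 -1.74729874e+00]
[0.5467, 0.3061, 1.4042] [[-0.3, -0.2], [0.5, 0.1], [-0.1, -0.2], [-0.1, 0.2]]
[0.5467, 0.3061, 1.4042] [[-0.3, -0.2], [0.5, 0.1], [-0.1, -0.2], [-0.1, 0.2]]
```

View pics/w3.png

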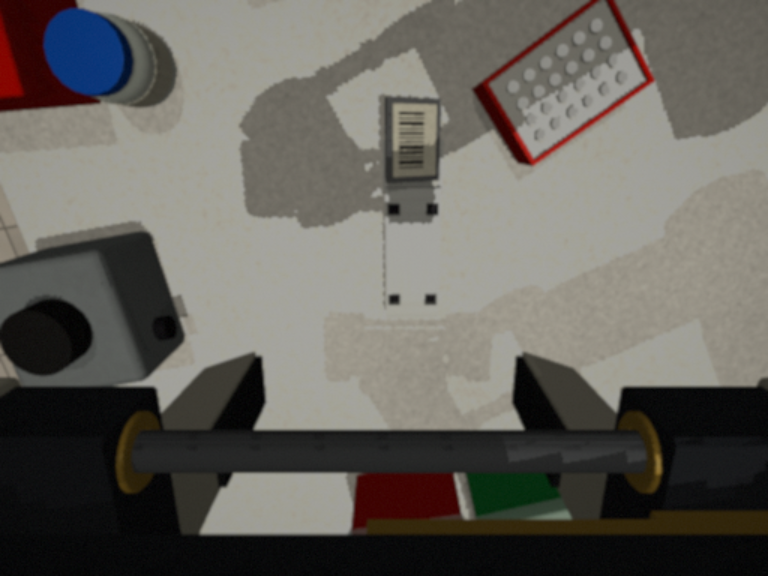

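```bash
sed -i 's/h=int(.011\*f+1)/h=int(.009*f+1)/' h.py
cat >> h.py <<'E'
def tox(q):  # remove camera bias (-1.6 mm along tool x)
    s=env.read_state(); t=R.from_euler('xyz',s["ee_rot"]).apply([.0016,0,0]); return [q[0]+t[0],q[1]+t[1],q[2]]
def rackpick(near,z=.036,zt=.018,nm="rack1"):
    im,o=fits("wrist",nm,z-.028)
    for a in o: print(a)
    q=min((a[3][0] for a in o),key=lambda b:np.hypot(b[0]-near[0],b[1]-near[1]))
    for i in range(3): q,e=sockets(im,"wrist",q,z)
    q=tox(q); print("refined",np.round(q,4),e); y=(q[2]+np.pi/2)%np.pi-np.pi/2
    plan([q[0],q[1],zt],np.pi+y); return im
E
python3 -m pendant '[[0,0,1,0,0,0,100],[0,0,1,0,0,0,100],[0,0,1,0,0,0,100],[0,0,1,0,0,0,100],[0,0,1,0,0,0,100],[0,0,1,0,0,0,100],[0,0,1,0,0,0,100],[0,0,1,0,0,0,100],[0,0,1,0,0,0,100],[0,0,1,0,0,0,100],[0,0,1,0,0,0,100],[0,0,1,0,0,0,100]]'
python3 -m pendant '[[0,0,0.55,0,0,0,100],[0,0,0.55,0,0,0,100],[0,0,0,0.33,-0.8,0.4,100],[0,0,0,0.33,-0.8,0.4,100],[0,0,0,0.33,-0.8,0.4,100],[0,0,0,0.33,-0.8,0.4,100],[0,0,0,0.33,-0.8,0.4,100],[0,0,0,0.33,-0.8,0.4,100],[0,0,0,0.33,-0.8,0.4,100],[0,0,0,0.33,-0.8,0.4,100],[0,0,0,0,0,0,100],[0,0,0,0,0,0,100]]'
python3 - <<'E'
from h import *
save(rackpick([.458,.018]),"w4.png")
E
```

```text
t: 6.37
position: [0.5645, 0.2736, 0.3475]
ee_rot: [-3.141, 0.0, -3.01]
ft_force: [0.5, 0.1, -0.4]
finger_gap: 0.0918
grip_force: 0.0
t: 7.37
position: [0.4637, 0.0141, 0.2192]
ee_rot: [3.141, -0.001, -3.123]
ft_force: [1.1, -0.1, 0.8]
finger_gap: 0.0916
grip_force: 0.0
(0.95, 5555, False, ([0.462, 0.0176, 0.0267], np.float64(0.979)))
(0.87, 6234, False, ([0.4607, -0.1173, -0.0662], np.float64(0.99)))
(0.67, 2974, False, ([0.5425, 0.222, 1.3137], np.float64(0.555)))
(0.63, 2856, False, ([0.6042, 0.0131, 0.1025], np.float64(0.669)))
(0.61, 1297, False, ([0.6034, -0.1, -0.0026], np.float64(0.274)))
refined [0.4597 0.0186 0.0308] [[-0.3, -0.2], [0.9, 0.3], [0.6, 0.1], [-1.2, -0.2]]
at [0.465  0.016  0.2202] [ 3.141e+00  2.000e-03 -3.120e+00] turn [ 0.    0.02 -0.09] shift [0.13 0.07 5.06]
```

View pics/w4.png

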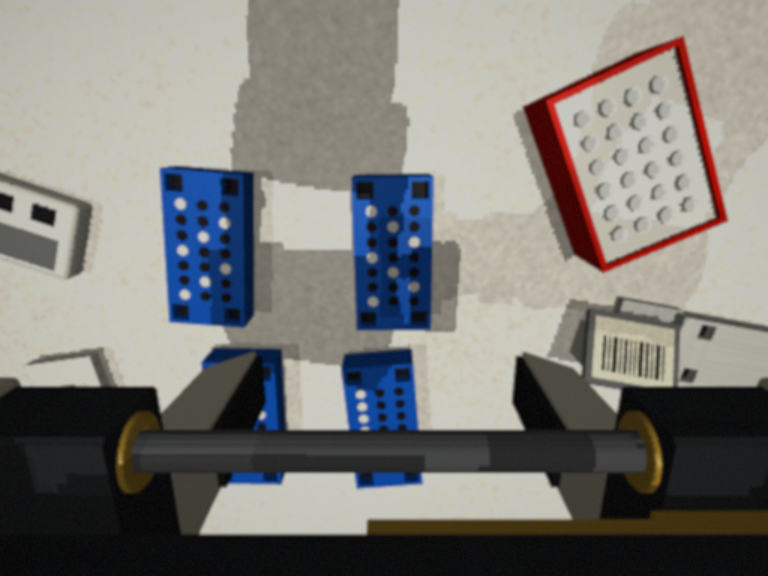

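```bash
python3 -m pendant '[[0,0,-0.09,0.13,0.06,0.5,100],[0,0,0,0,0,0.9,100],[0,0,0,0,0,0.9,100],[0,0,0,0,0,0.9,100],[0,0,0,0,0,0.9,100],[0,0,0,0,0,0.5,100],[0,0,0,0,0,0.42,100],[0,0,0,0,0,0,100],[0,0,0,0,0,0,100]]'
python3 -m pendant '[[0,0,0,0,0,0,30],[0,0,0,0,0,0,30],[0,0,0,0,0,0,30],[0,0,0,0,0,0,30],[0,0,0,0,0,0,30],[0,0,0,0,0,0,30],[0,0,0,0,0,0,30],[0,0,0,0,0,0,30]]'
python3 -m pendant '[[0,0,0,0,0,-0.5,30],[0,0,0,0,0,-1,30],[0,0,0,0,0,-1,30],[0,0,0,0,0,-1,30],[0,0,0,0,0,-1,30],[0,0,0,0,0,0,30],[0,0,0,0,0,0,30]]'
python3 - <<'E'
from h import *
s=env.read_state(); print(s["position"])
im=env.capture("wrist"); save(im,"w5.png")
E
```

```text
t: 8.22
position: [0.4594, 0.0193, 0.0187]
ee_rot: [3.141, -0.0, -3.108]
ft_force: [1.1, 0.4, 0.5]
finger_gap: 0.0921
grip_force: 0.0
t: 8.88
position: [0.4591, 0.0184, 0.0191]
ee_rot: [-3.141, 0.001, -3.109]
ft_force: [0.2, -1.3, 6.1]
finger_gap: 0.0557
grip_force: 30.0
t: 9.47
position: [0.4597, 0.0185, 0.2004]
ee_rot: [-3.141, 0.005, -3.109]
ft_force: [0.0, -0.0, -2.0]
finger_gap: 0.0556
grip_force: 30.0
[0.45967954 0.0184766  0.20040554]
```

View pics/w5.png

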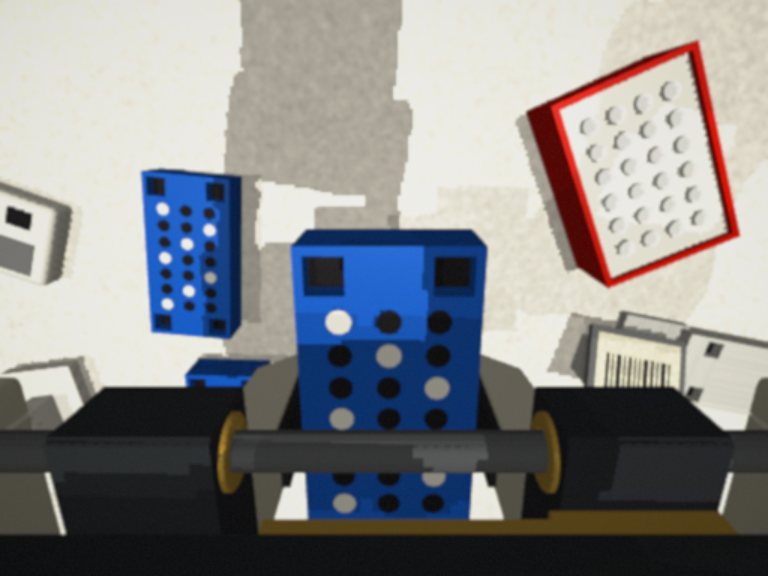

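The rack is squarely held, its sockets at (323,270) and (453,270). I work out its offset in the hand and the way to the carrier.

```bash
cat >> h.py <<'E'
def held(im,zt=-.018):
    K,p,r=cal("wrist"); s=env.read_state(); T=R.from_euler('xyz',s["ee_rot"])
    g=cv2.cvtColor(im,cv2.COLOR_RGB2GRAY).astype(float); out=[]
    for u in ((215,180),(302,180)):
        x,y=u; a=g[y-18:y+19,x-19:x+20]; w=np.clip((np.percentile(a,70)+a.min())/2-a,0,None); Y,X=np.mgrid[y-18:y+19,x-19:x+20]
        d=T.inv().apply(r.apply(np.linalg.inv(K)@[(X*w).sum()/w.sum(),(Y*w).sum()/w.sum(),1])); o=T.inv().apply(p-s["position"])
        out.append(np.round((o+d*((zt-o[2])/d[2]))[:2],4).tolist())
    return out
E
python3 - <<'E'
from h import *
for i in range(3): print(held(env.capture("wrist")))
plan([.5463,.3045,.17],1.400+np.pi)
E
```

```text
[[0.0467, -0.0196], [0.0472, 0.0177]]
[[0.0467, -0.0196], [0.0473, 0.0177]]
[[0.0468, -0.0196], [0.0473, 0.0178]]
at [0.4576 0.0187 0.1969] [ 3.141 -0.004 -3.109] turn [  0.03  -0.03 -13.06] shift [-7.42 -0.97  0.67]
```

```bash
python3 -m pendant '[[0,0,-1,0,0,0,30],[0,0,-1,0,0,0,30],[0,0,-1,0,0,0,30],[0,0,-1,0,0,0,30],[0,0,-1,0,0,0,30],[0,0,-1,0,0,0,30],[0,0,-1,0,0,0,30],[0,0,-1,0,0,0,30],[0,0,-1,0,0,0,30],[0,0,-1,0,0,0,30],[0,0,-1,0,0,0,30],[0,0,-1,0,0,0,30]]'
python3 -m pendant '[[0,0,-0.53,0,0,0,30],[0,0,-0.53,0,0,0,30],[0,0,0,-0.93,-0.12,0.08,30],[0,0,0,-0.93,-0.12,0.08,30],[0,0,0,-0.93,-0.12,0.08,30],[0,0,0,-0.93,-0.12,0.08,30],[0,0,0,-0.93,-0.12,0.08,30],[0,0,0,-0.93,-0.12,0.08,30],[0,0,0,-0.93,-0.12,0.08,30],[0,0,0,-0.93,-0.12,0.08,30],[0,0,0,0,0,0,30],[0,0,0,0,0,0,30]]'
python3 - <<'E'
from h import *
for i in range(3): env.capture("scene"); plan([.5463,.3045,.032],1.400+np.pi)
E
```

```text
t: 10.67
position: [0.4579, 0.0186, 0.1969]
ee_rot: [3.138, -0.0, -1.847]
ft_force: [-0.3, -0.1, -1.3]
finger_gap: 0.0564
grip_force: 30.0
t: 11.67
position: [0.546, 0.3068, 0.1698]
ee_rot: [3.137, -0.003, -1.738]
ft_force: [-0.1, -0.2, -1.0]
finger_gap: 0.0555
grip_force: 30.0
at [0.5461 0.3055 0.1705] [ 3.138e+00 -3.000e-03 -1.740e+00] turn [ 0.04 -0.03  0.02] shift [ 0.02 -0.01  3.46]
at [0.5463 0.3047 0.1713] [ 3.139e+00 -2.000e-03 -1.741e+00] turn [ 0.03 -0.02  0.  ] shift [ 0.01 -0.    3.48]
at [0.5466 0.3043 0.172 ] [ 3.140e+00 -2.000e-03 -1.742e+00] turn [ 0.02 -0.01 -0.  ] shift [-0.    0.01  3.5 ]
```

```bash
python3 -m pendant '[[0,0,0,0,0,0.7,30],[0,0,0,0,0,0.8,30],[0,0,0,0,0,0.8,30],[0,0,0,0,0,0.5,30],[0,0,0,0,0,0.25,30],[0,0,0,0,0,0,30],[0,0,0,0,0,0,30]]'
python3 -m pendant '[[0,0,0,0,0,0.1,30],[0,0,0,0,0,0.1,30],[0,0,0,0,0,0.1,30],[0,0,0,0,0,0,30],[0,0,0,0,0,0,30]]'
python3 -c "
from h import *
plan([.5463,.3045,.032],1.400+np.pi); print(env.read_state()['ft_force'])"
```

```text
t: 12.4
position: [0.5476, 0.3047, 0.0519]
ee_rot: [-3.141, 0.0, -1.742]
ft_force: [0.3, -0.1, -1.0]
finger_gap: 0.0558
grip_force: 30.0
t: 12.82
position: [0.5471, 0.3054, 0.0392]
ee_rot: [-3.142, 0.0, -1.741]
ft_force: [-0.9, 0.9, -1.0]
finger_gap: 0.0559
grip_force: 30.0
at [0.5471 0.3054 0.0392] [-3.142  0.    -1.741] turn [-0.  0.  0.] shift [0.02 0.01 0.18]
[-0.85072125  0.92814924 -1.00059533]
```

```bash
python3 -m pendant '[[0,0,0,0,0,0.06,30],[0,0,0,0,0,0.06,30],[0,0,0,0,0,0.06,30],[0,0,0,0,0,0,30],[0,0,0,0,0,0,30]]'
python3 -c "
from h import *
plan([.5463,.3045,.032],1.400+np.pi); print(env.read_state()['ft_force'])"
```

```text
t: 13.23
position: [0.5472, 0.3054, 0.0331]
ee_rot: [-3.141, 0.0, -1.741]
ft_force: [-3.2, -0.9, 8.0]
finger_gap: 0.0562
grip_force: 30.0
at [0.5472 0.3054 0.0331] [-3.141  0.    -1.741] turn [-0.01  0.    0.  ] shift [0.03 0.02 0.03]
[-3.20674283 -0.93963509  7.9561648 ]
```

```bash
python3 -m pendant '[[0,0,0,0,0,0,100],[0,0,0,0,0,0,100],[0,0,0,0,0,0,100],[0,0,0,0,0,0,100],[0,0,0,0,0,0,100],[0,0,0,0,0,-0.3,100],[0,0,0,0,0,-0.9,100],[0,0,0,0,0,-0.9,100],[0,0,0,0,0,-0.9,100],[0,0,0,0,0,-0.9,100],[0,0,0,0,0,-0.9,100],[0,0,0,0,0,-0.5,100]]'
python3 -m pendant '[[0,0,0,0,0,0,100],[0,0,0,0,0,0,100],[0,0,0,0,0,0,100]]'
python3 - <<'E'
from h import *
im,o=fits("wrist","rack1",.022)
for a in o:print(a)
for z in(.05,.058):
  q=[.5465,.305,1.4]
  for i in range(3): q,e=sockets(im,"wrist",q,z)
  print(z,q,e)
plan([.4572,-.12,.22],np.pi-.066)
save(im,"w6.png")
im,o=fits("scene","rack1",.022); print(o)
E
```

```text
t: 14.23
position: [0.548, 0.3057, 0.25]
ee_rot: [-3.135, 0.004, -1.741]
ft_force: [0.5, 0.2, 1.1]
finger_gap: 0.0918
grip_force: 0.0
t: 14.48
position: [0.5465, 0.3051, 0.2433]
ee_rot: [3.14, -0.001, -1.741]
ft_force: [-0.3, -0.6, -1.1]
finger_gap: 0.0918
grip_force: 0.0
0.05 [0.5474, 0.305, 1.3986] [[-0.1, -0.2], [0.1, -0.2], [0.0, 0.2], [0.0, 0.2]]
0.058 [0.5471, 0.3028, 1.3982] [[-0.3, 1.2], [0.8, 1.1], [-1.2, -1.0], [0.8, -1.4]]
at [0.5464 0.305  0.2423] [ 3.139e+00 -2.000e-03 -1.741e+00] turn [ 1.0e-02 -3.0e-02  1.4e+01] shift [  1.52 -10.75   0.56]
[(0.92, 440, False, ([0.4686, -0.1292, -0.111], np.float64(0.925))), (0.82, 476, False, ([0.6109, -0.0034, 0.0338], np.float64(0.935))), (0.8, 374, False, ([0.5456, 0.3058, 1.3941], np.float64(0.939))), (0.71, 499, False, ([0.6096, -0.1133, -0.004], np.float64(0.93)))]
```

View pics/w6.png

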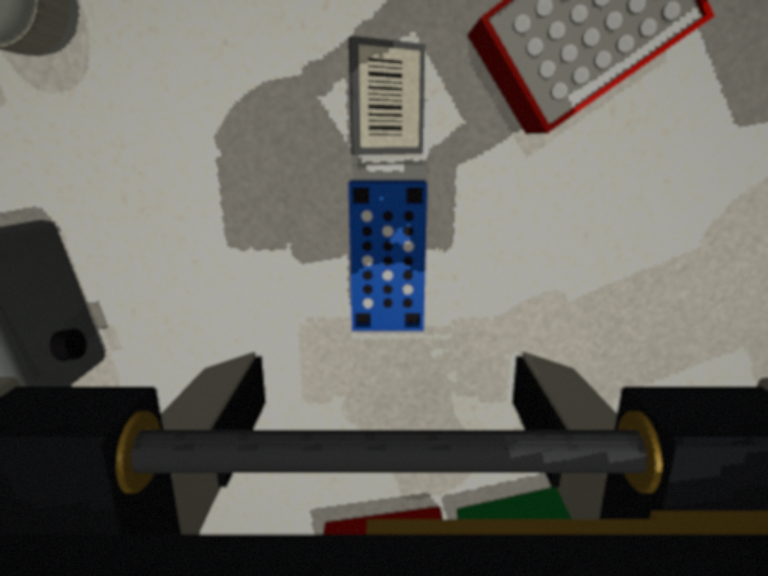

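Rack one is fully home (residuals 0.2 mm at the seated height). Next rack.

```bash
python3 -m pendant '[[0,0,1,0,0,0,100],[0,0,1,0,0,0,100],[0,0,1,0,0,0,100],[0,0,1,0,0,0,100],[0,0,1,0,0,0,100],[0,0,1,0,0,0,100],[0,0,1,0,0,0,100],[0,0,1,0,0,0,100],[0,0,1,0,0,0,100],[0,0,1,0,0,0,100],[0,0,1,0,0,0,100],[0,0,1,0,0,0,100]]'
python3 -m pendant '[[0,0,1,0,0,0,100],[0,0,1,0,0,0,100],[0,0,0,0.14,-0.98,0.05,100],[0,0,0,0.14,-0.98,0.05,100],[0,0,0,0.14,-0.98,0.05,100],[0,0,0,0.14,-0.98,0.05,100],[0,0,0,0.14,-0.98,0.05,100],[0,0,0,0.14,-0.98,0.05,100],[0,0,0,0.14,-0.98,0.05,100],[0,0,0,0.14,-0.98,0.05,100],[0,0,0,0.14,-0.98,0.05,100],[0,0,0,0.14,-0.98,0.05,100]]'
python3 -m pendant '[[0,0,0,0.14,-0.98,0.05,100],[0,0,0,0,0,0,100],[0,0,0,0,0,0,100],[0,0,0,0,0,0,100],[0,0,0,0,0,0,100]]'
python3 - <<'E'
from h import *
rackpick([.46,-.12]); rackpick([.46,-.12])
E
```

```text
t: 15.68
position: [0.5469, 0.3052, 0.2429]
ee_rot: [-3.141, -0.002, -3.003]
ft_force: [0.1, 0.5, 0.4]
finger_gap: 0.092
grip_force: 0.0
t: 16.68
position: [0.4644, -0.0837, 0.2233]
ee_rot: [3.141, -0.001, 3.076]
ft_force: [1.2, 0.3, 0.2]
finger_gap: 0.0916
grip_force: 0.0
t: 17.1
position: [0.4574, -0.1197, 0.2217]
ee_rot: [3.141, -0.0, 3.077]
ft_force: [-0.0, -0.7, 0.5]
finger_gap: 0.0917
grip_force: 0.0
(0.68, 639, False, ([0.6015, 0.0117, 0.1078], np.float64(0.137)))
(0.66, 5346, False, ([0.4587, -0.1183, -0.063], np.float64(0.987)))
(0.62, 2823, False, ([0.6012, -0.1016, -0.0015], np.float64(0.668)))
refined [ 0.4571 -0.1177 -0.0614] [[0.2, 0.1], [0.0, -0.2], [-0.3, -0.1], [0.1, 0.1]]
at [ 0.4575 -0.1195  0.2218] [ 3.141 -0.     3.078] turn [ 0.   -0.   -0.02] shift [0.01 0.05 5.1 ]
(0.91, 2796, False, ([0.601, -0.1021, 0.0002], np.float64(0.667)))
(0.7, 643, False, ([0.6014, 0.0116, 0.0948], np.float64(0.138)))
(0.59, 1387, True, ([0.4778, -0.4549, -1.6314], np.float64(0.82)))
refined [ 0.5964 -0.1015 -0.0049] [[-1.3, -0.2], [-1.4, -0.8], [-1.1, 0.5], [3.8, 0.4]]
at [ 0.4575 -0.1198  0.2219] [3.141 0.    3.078] turn [ 0.    0.   -0.56] shift [-3.47  0.47  5.1 ]
```

```bash
python3 -m pendant '[[0,0,-0.02,0.02,0.05,0.5,100],[0,0,0,0,0,0.9,100],[0,0,0,0,0,0.9,100],[0,0,0,0,0,0.9,100],[0,0,0,0,0,0.9,100],[0,0,0,0,0,0.5,100],[0,0,0,0,0,0.5,100],[0,0,0,0,0,0,100],[0,0,0,0,0,0,100]]'
python3 -m pendant '[[0,0,0,0,0,0,30],[0,0,0,0,0,0,30],[0,0,0,0,0,0,30],[0,0,0,0,0,0,30],[0,0,0,0,0,0,30],[0,0,0,0,0,0,30],[0,0,0,0,0,0,30],[0,0,0,0,0,0,30]]'
python3 -m pendant '[[0,0,0,0,0,-0.5,30],[0,0,0,0,0,-1,30],[0,0,0,0,0,-1,30],[0,0,0,0,0,-1,30],[0,0,0,0,0,-1,30],[0,0,0,0,0,0,30],[0,0,0,0,0,0,30]]'
python3 - <<'E'
from h import *
print(held(env.capture("wrist")))
plan([.5466,.3048,.2],1.400+np.pi)
E
```

```text
t: 18.05
position: [0.4563, -0.1181, 0.0175]
ee_rot: [3.141, -0.002, 3.079]
ft_force: [0.2, 1.0, 0.9]
finger_gap: 0.0918
grip_force: 0.0
t: 18.72
position: [0.4568, -0.1189, 0.0183]
ee_rot: [3.142, 0.001, 3.078]
ft_force: [-0.7, 1.5, 6.3]
finger_gap: 0.0558
grip_force: 30.0
t: 19.3
position: [0.4575, -0.1193, 0.1996]
ee_rot: [-3.14, 0.004, 3.078]
ft_force: [-0.8, -0.3, -2.8]
finger_gap: 0.0558
grip_force: 30.0
[[0.0468, -0.0196], [0.0469, 0.0193]]
at [ 0.4563 -0.1188  0.1977] [-3.142  0.     3.078] turn [ -0.     0.   -13.98] shift [-10.82  -0.42  -0.06]
```

```bash
python3 -m pendant '[[0,0,-1,0,0,0,30],[0,0,-1,0,0,0,30],[0,0,-1,0,0,0,30],[0,0,-1,0,0,0,30],[0,0,-1,0,0,0,30],[0,0,-1,0,0,0,30],[0,0,-1,0,0,0,30],[0,0,-1,0,0,0,30],[0,0,-1,0,0,0,30],[0,0,-1,0,0,0,30],[0,0,-1,0,0,0,30],[0,0,-1,0,0,0,30]]'
python3 -m pendant '[[0,0,-0.99,0,0,0,30],[0,0,-0.99,0,0,0,30],[0,0,0,-0.98,-0.04,0,30],[0,0,0,-0.98,-0.04,0,30],[0,0,0,-0.98,-0.04,0,30],[0,0,0,-0.98,-0.04,0,30],[0,0,0,-0.98,-0.04,0,30],[0,0,0,-0.98,-0.04,0,30],[0,0,0,-0.98,-0.04,0,30],[0,0,0,-0.98,-0.04,0,30],[0,0,0,-0.98,-0.04,0,30]]'
python3 -m pendant '[[0,0,0,-0.98,-0.04,0,30],[0,0,0,-0.98,-0.04,0,30],[0,0,0,0,0,0,30],[0,0,0,0,0,0,30],[0,0,0,0,0,0,30],[0,0,0,0,0,0,30],[0,0,0,0,0,0,30]]'
python3 - <<'E'
from h import *
plan([.5466,.3048,.060],1.400+np.pi)
E
```

```text
t: 20.35
position: [0.4603, -0.1062, 0.1949]
ee_rot: [3.138, -0.023, -1.97]
ft_force: [0.1, 0.3, -0.9]
finger_gap: 0.0558
grip_force: 30.0
t: 21.27
position: [0.5699, 0.2736, 0.1612]
ee_rot: [3.136, -0.084, -1.815]
ft_force: [1.8, -0.4, -1.4]
finger_gap: 0.0558
grip_force: 30.0
t: 21.85
position: [0.593, 0.3457, 0.1581]
ee_rot: [3.14, -0.082, -1.817]
ft_force: [-0.1, -0.4, -1.0]
finger_gap: 0.056
grip_force: 30.0
at [0.593  0.3457 0.1581] [ 3.14  -0.082 -1.817] turn [ 0.05 -0.78 -0.72] shift [1.21 0.97 2.45]
```

The last joint hit its limit while turning early (the turn should come after the travel). I correct the tilt here.

```bash
python3 -m pendant '[[0,0,0,0,0,-0.5,30],[0.05,-0.78,-0.72,0,0,0,30],[0,0,0,0.6,0.48,-0.3,30],[0,0,0,0.6,0.48,-0.3,30],[0,0,0,0,0,0,30],[0,0,0,0,0,0,30],[0,0,0,0,0,0,30],[0,0,0,0,0,0,30]]'
python3 - <<'E'
from h import *
for i in range(3): plan([.5466,.3048,.060],1.400+np.pi); im=env.capture("wrist")
print(held(im))
E
```

```text
t: 22.52
position: [0.5481, 0.3079, 0.2021]
ee_rot: [-3.14, 0.001, -1.741]
ft_force: [-0.0, 0.1, -0.5]
finger_gap: 0.0561
grip_force: 30.0
at [0.5481 0.3079 0.2021] [-3.140e+00  1.000e-03 -1.741e+00] turn [-0.01  0.01  0.01] shift [0.08 0.02 3.55]
at [0.548  0.308  0.2018] [-3.141  0.    -1.74 ] turn [-0.01  0.    0.01] shift [0.08 0.02 3.54]
at [0.5479 0.3081 0.2016] [-3.141  0.    -1.74 ] turn [-0.    0.    0.01] shift [0.09 0.02 3.54]
[[0.0474, -0.0193], [0.0472, 0.019]]
```

```bash
python3 -m pendant '[[0,0,0,0.08,0.02,0.7,30],[0,0,0,0,0,0.8,30],[0,0,0,0,0,0.8,30],[0,0,0,0,0,0.6,30],[0,0,0,0,0,0.3,30],[0,0,0,0,0,0,30],[0,0,0,0,0,0,30],[0,0,0,0,0,0,30]]'
python3 -m pendant '[[0,0,0,0,0,0.06,30],[0,0,0,0,0,0.06,30],[0,0,0,0,0,0.06,30],[0,0,0,0,0,0.06,30],[0,0,0,0,0,0,30],[0,0,0,0,0,0,30]]'
python3 - <<'E'
from h import *
plan([.5466,.3048,.060],1.400+np.pi)
E
```

```text
t: 23.33
position: [0.5474, 0.3055, 0.0759]
ee_rot: [-3.138, 0.002, -1.74]
ft_force: [0.4, -0.3, -0.6]
finger_gap: 0.056
grip_force: 30.0
t: 23.83
position: [0.5462, 0.3048, 0.0645]
ee_rot: [-3.141, 0.0, -1.74]
ft_force: [0.7, 1.0, -1.8]
finger_gap: 0.0557
grip_force: 30.0
at [0.5462 0.3048 0.0645] [-3.141  0.    -1.74 ] turn [-0.    0.    0.01] shift [-0.   -0.01  0.11]
```

```bash
python3 -m pendant '[[0,0,0,0,0,0.05,30],[0,0,0,0,0,0.05,30],[0,0,0,0,0,0,30],[0,0,0,0,0,0,30]]'
python3 -m pendant '[[0,0,0,0,0,0,100],[0,0,0,0,0,0,100],[0,0,0,0,0,0,100],[0,0,0,0,0,0,100],[0,0,0,0,0,0,100],[0,0,0,0,0,-0.3,100],[0,0,0,0,0,-0.9,100],[0,0,0,0,0,-0.9,100],[0,0,0,0,0,-0.9,100],[0,0,0,0,0,-0.9,100],[0,0,0,0,0,-0.9,100]]'
python3 -m pendant '[[0,0,0,0,0,0,100],[0,0,0,0,0,0,100],[0,0,0,0,0,0,100],[0,0,0,0,0,0,100]]'
python3 - <<'E'
from h import *
im=env.capture("wrist")
for z in(.078,.086):
  q=[.5465,.305,1.4]
  for i in range(3): q,e=sockets(im,"wrist",q,z)
  print(z,q,e)
plan([.601-.0016,-.1,.25],np.pi)
E
```

```text
t: 24.17
position: [0.5462, 0.3049, 0.0605]
ee_rot: [-3.141, 0.0, -1.74]
ft_force: [-0.2, 0.6, -0.8]
finger_gap: 0.056
grip_force: 30.0
t: 25.08
position: [0.5457, 0.3047, 0.2557]
ee_rot: [-3.14, 0.001, -1.74]
ft_force: [0.4, 0.0, -0.9]
finger_gap: 0.0919
grip_force: 0.0
t: 25.42
position: [0.5454, 0.3045, 0.2512]
ee_rot: [3.14, -0.001, -1.74]
ft_force: [0.3, 0.7, -0.2]
finger_gap: 0.0916
grip_force: 0.0
0.078 [0.547, 0.3056, 1.4013] [[-0.1, -0.6], [-0.1, -0.5], [0.2, 0.6], [0.0, 0.4]]
0.086 [0.5466, 0.3034, 1.4007] [[-0.4, 0.7], [0.6, 0.7], [-0.8, -0.4], [0.6, -1.0]]
at [0.5454 0.3045 0.251 ] [ 3.14e+00 -1.00e-03 -1.74e+00] turn [ 1.000e-02 -2.000e-02  1.338e+01] shift [ -1.35 -10.11   0.03]
```

```bash
cat >> h.py <<'E'
def hscan(zt,n=3):
    """socket fit at several top heights: (z, mean radial residual mm along rack x)"""
    for k in range(n):
        im=env.capture("wrist"); o=[]
        for z in np.arange(zt-.004,zt+.0081,.002):
            q=[.5465,.305,1.4]
            for i in range(3): q,e=sockets(im,"wrist",q,z)
            e=np.array(e); sgn=np.array([-1,-1,1,1]); d=np.array([np.cos(q[2]),np.sin(q[2])])
            o.append(round(float(((e@d)*sgn).mean()),2))
        print("hscan",o)
E
python3 - <<'E'
from h import *
hscan(.078)
im,o=fits("side","rack1",.05); print(o)
ms=env.outline_of("rack1","side")
m=min(ms,key=lambda d:abs(np.nonzero(d["pixels"])[0].mean()-295))
for z in (.046,.048,.050,.052,.054,.056,.058): print(z,fit("side","rack1",[.547,.305],z,np.array(m["pixels"])))
E
```

```text
hscan [1.1, 0.81, 0.51, 0.16, -0.17, -0.4, -0.71]
hscan [1.2, 0.89, 0.58, 0.28, -0.11, -0.36, -0.64]
hscan [1.14, 0.81, 0.51, 0.25, -0.1, -0.33, -0.67]
[(0.97, 1351, False, ([0.5464, 0.3074, 1.4235], np.float64(0.966))), (0.93, 486, False, ([0.5977, 0.0579, 0.2062], np.float64(0.571)))]
0.046 ([0.5469, 0.3045, -1.7283], np.float64(0.97))
0.048 ([0.5466, 0.3064, -1.7263], np.float64(0.967))
0.05 ([0.5462, 0.3077, 1.4178], np.float64(0.966))
0.052 ([0.5459, 0.3088, 1.4188], np.float64(0.965))
0.054 ([0.5456, 0.3101, -1.7215], np.float64(0.962))
0.056 ([0.5452, 0.3117, 1.4169], np.float64(0.958))
0.058 ([0.5447, 0.313, -1.7258], np.float64(0.956))
```

```bash
python3 -m pendant '[[0,0,1,0,0,0,100],[0,0,1,0,0,0,100],[0,0,1,0,0,0,100],[0,0,1,0,0,0,100],[0,0,1,0,0,0,100],[0,0,1,0,0,0,100],[0,0,1,0,0,0,100],[0,0,1,0,0,0,100],[0,0,1,0,0,0,100],[0,0,1,0,0,0,100],[0,0,1,0,0,0,100],[0,0,1,0,0,0,100]]'
python3 -m pendant '[[0,0,0.7,0,0,0,100],[0,0,0.7,0,0,0,100],[0,0,0,-0.12,-0.92,0,100],[0,0,0,-0.12,-0.92,0,100],[0,0,0,-0.12,-0.92,0,100],[0,0,0,-0.12,-0.92,0,100],[0,0,0,-0.12,-0.92,0,100],[0,0,0,-0.12,-0.92,0,100],[0,0,0,-0.12,-0.92,0,100],[0,0,0,-0.12,-0.92,0,100],[0,0,0,-0.12,-0.92,0,100],[0,0,0,-0.12,-0.92,0,100]]'
python3 -m pendant '[[0,0,0,-0.12,-0.92,0.4,100],[0,0,0,0,0,0.4,100],[0,0,0,0,0,0,100],[0,0,0,0,0,0,100],[0,0,0,0,0,0,100],[0,0,0,0,0,0,100]]'
python3 - <<'E'
from h import *
rackpick([.6,-.1]);rackpick([.6,-.1])
E
```

```text
t: 26.77
position: [0.5461, 0.3048, 0.2524]
ee_rot: [3.141, 0.0, -3.002]
ft_force: [-0.4, -0.3, -0.6]
finger_gap: 0.0919
grip_force: 0.0
t: 27.77
position: [0.5934, -0.0651, 0.2525]
ee_rot: [3.141, 0.001, 3.14]
ft_force: [1.3, 0.1, -1.0]
finger_gap: 0.0917
grip_force: 0.0
t: 28.27
position: [0.5988, -0.0989, 0.2218]
ee_rot: [-3.142, 0.003, -3.142]
ft_force: [0.2, 0.0, -0.1]
finger_gap: 0.092
grip_force: 0.0
(0.76, 5874, False, ([0.6014, 0.0111, 0.1027], np.float64(0.982)))
(0.74, 5354, False, ([0.6014, -0.1021, 0.0029], np.float64(0.976)))
refined [ 0.5993 -0.1013 -0.    ] [[-0.1, 0.1], [0.3, -0.2], [0.0, -0.1], [-0.2, 0.1]]
at [ 0.5987 -0.099   0.2217] [-3.141e+00  2.000e-03  3.142e+00] turn [-0.    0.02 -0.  ] shift [-0.02 -0.06  5.09]
(0.96, 5725, False, ([0.6015, 0.0107, 0.1156], np.float64(0.961)))
(0.89, 5368, False, ([0.601, -0.102, -0.0008], np.float64(0.987)))
(0.3, 5498, False, ([0.5795, -0.2514, 0.1534], np.float64(0.836)))
refined [ 5.992e-01 -1.014e-01  5.000e-04] [[0.2, 0.2], [0.4, -0.3], [-0.4, 0.0], [-0.1, 0.1]]
at [ 0.5985 -0.0993  0.2213] [-3.142e+00  2.000e-03  3.141e+00] turn [-0.    0.02 -0.01] shift [-0.02 -0.05  5.08]
```

```bash
python3 -m pendant '[[0,0,0,-0.02,-0.05,0.5,100],[0,0,0,0,0,0.9,100],[0,0,0,0,0,0.9,100],[0,0,0,0,0,0.9,100],[0,0,0,0,0,0.9,100],[0,0,0,0,0,0.5,100],[0,0,0,0,0,0.48,100],[0,0,0,0,0,0,100],[0,0,0,0,0,0,100]]'
python3 -m pendant '[[0,0,0,0,0,0,30],[0,0,0,0,0,0,30],[0,0,0,0,0,0,30],[0,0,0,0,0,0,30],[0,0,0,0,0,0,30],[0,0,0,0,0,0,30],[0,0,0,0,0,0,30],[0,0,0,0,0,0,30]]'
python3 -m pendant '[[0,0,0,0,0,-0.5,30],[0,0,0,0,0,-1,30],[0,0,0,0,0,-1,30],[0,0,0,0,0,-1,30],[0,0,0,0,0,-1,30],[0,0,0,0,0,-0.4,30],[0,0,0,0,0,0,30],[0,0,0,0,0,0,30],[0,0,0,0,0,0,30]]'
python3 - <<'E'
from h import *
print(held(env.capture("wrist")))
plan([.5466,.3048,.22],np.pi)
E
```

```text
t: 29.22
position: [0.5989, -0.1016, 0.017]
ee_rot: [3.141, -0.001, 3.14]
ft_force: [-0.2, 0.5, 0.0]
finger_gap: 0.0918
grip_force: 0.0
t: 29.88
position: [0.5994, -0.1019, 0.0178]
ee_rot: [3.141, 0.001, 3.14]
ft_force: [-0.3, 1.6, 4.4]
finger_gap: 0.0556
grip_force: 30.0
t: 30.63
position: [0.5979, -0.1018, 0.2109]
ee_rot: [3.14, -0.003, 3.14]
ft_force: [0.1, -0.7, -1.8]
finger_gap: 0.0557
grip_force: 30.0
[[0.0468, -0.0196], [0.0466, 0.0188]]
at [ 0.5978 -0.1018  0.2105] [ 3.14  -0.004  3.14 ] turn [ 0.02 -0.04 -0.02] shift [ 1.28 10.16 -0.24]
```

```bash
python3 -m pendant '[[0,0,0,0.12,0.95,-0.1,30],[0,0,0,0.12,0.92,-0.1,30],[0,0,0,0.12,0.92,-0.04,30],[0,0,0,0.12,0.92,0,30],[0,0,0,0.12,0.92,0,30],[0,0,0,0.12,0.92,0,30],[0,0,0,0.12,0.92,0,30],[0,0,0,0.12,0.92,0,30],[0,0,0,0.12,0.92,0,30],[0,0,0,0.1,0.92,0,30],[0,0,0,0.1,0.92,0,30]]'
python3 -m pendant '[[0,0,-1,0,0,0,30],[0,0,-1,0,0,0,30],[0,0,-1,0,0,0,30],[0,0,-1,0,0,0,30],[0,0,-1,0,0,0,30],[0,0,-1,0,0,0,30],[0,0,-1,0,0,0,30],[0,0,-1,0,0,0,30],[0,0,-1,0,0,0,30],[0,0,-1,0,0,0,30],[0,0,-1,0,0,0,30],[0,0,-1,0,0,0,30]]'
python3 -m pendant '[[0,0,-0.7,0,0,0,30],[0,0,-0.7,0,0,0,30],[0,0,0,0,0,0,30],[0,0,0,0,0,0,30],[0,0,0,0,0,0,30],[0,0,0,0,0,0,30]]'
python3 - <<'E'
from h import *
for i in range(3): plan([.5466,.3048,.088],1.400+np.pi); im=env.capture("scene")
E
```

```text
t: 31.6
position: [0.5472, 0.3055, 0.2205]
ee_rot: [-3.14, -0.003, 3.14]
ft_force: [0.9, 0.2, -2.0]
finger_gap: 0.056
grip_force: 30.0
t: 32.6
position: [0.5478, 0.3036, 0.2202]
ee_rot: [3.139, -0.002, -1.882]
ft_force: [-0.6, -0.2, -1.8]
finger_gap: 0.0557
grip_force: 30.0
t: 33.1
position: [0.5483, 0.304, 0.2222]
ee_rot: [3.141, -0.0, -1.742]
ft_force: [0.8, 0.1, -0.9]
finger_gap: 0.0557
grip_force: 30.0
at [0.5483 0.304  0.2222] [ 3.141 -0.    -1.742] turn [ 0. -0.  0.] shift [-0.01  0.05  3.36]
at [0.5484 0.304  0.2225] [ 3.142  0.    -1.741] turn [0. 0. 0.] shift [-0.01  0.05  3.36]
at [0.5485 0.304  0.2227] [-3.141  0.    -1.741] turn [-0.    0.    0.01] shift [-0.01  0.05  3.37]
```

```bash
python3 -m pendant '[[0,0,0,-0.01,0.05,0.7,30],[0,0,0,0,0,0.8,30],[0,0,0,0,0,0.8,30],[0,0,0,0,0,0.5,30],[0,0,0,0,0,0.2,30],[0,0,0,0,0,0,30],[0,0,0,0,0,0,30],[0,0,0,0,0,0,30]]'
python3 -m pendant '[[0,0,0,0,0,0.06,30],[0,0,0,0,0,0.06,30],[0,0,0,0,0,0.06,30],[0,0,0,0,0,0.06,30],[0,0,0,0,0,0,30],[0,0,0,0,0,0,30]]'
python3 -m pendant '[[0,0,0,0,0,0.06,30],[0,0,0,0,0,0.06,30],[0,0,0,0,0,0,30],[0,0,0,0,0,0,30]]'
python3 - <<'E'
from h import *
plan([.5466,.3048,.088],1.400+np.pi)
E
```

```text
t: 33.92
position: [0.5479, 0.3053, 0.105]
ee_rot: [-3.138, 0.002, -1.74]
ft_force: [0.4, 0.7, -1.4]
finger_gap: 0.0558
grip_force: 30.0
t: 34.42
position: [0.5466, 0.3048, 0.0932]
ee_rot: [-3.141, 0.0, -1.74]
ft_force: [-0.4, -0.7, -2.6]
finger_gap: 0.0556
grip_force: 30.0
t: 34.75
position: [0.5466, 0.3048, 0.0883]
ee_rot: [-3.141, 0.0, -1.74]
ft_force: [0.7, -0.1, -1.8]
finger_gap: 0.056
grip_force: 30.0
at [0.5466 0.3048 0.0883] [-3.141  0.    -1.74 ] turn [-0.    0.    0.01] shift [-0.    0.    0.01]
```

```bash
python3 -m pendant '[[0,0,0,0,0,0.03,30],[0,0,0,0,0,0,100],[0,0,0,0,0,0,100],[0,0,0,0,0,0,100],[0,0,0,0,0,0,100],[0,0,0,0,0,0,100],[0,0,0,0,0,-0.3,100],[0,0,0,0,0,-0.9,100],[0,0,0,0,0,-0.9,100],[0,0,0,0,0,-0.9,100],[0,0,0,0,0,-0.9,100],[0,0,0,0,0,-0.6,100]]'
python3 -m pendant '[[0,0,0,0,0,0,100],[0,0,0,0,0,0,100],[0,0,0,0,0,0,100],[0,0,0,0,0,0,100],[0,0,0,0,0,0,100]]'
python3 -c "
from h import *
hscan(.106,2)"
python3 -m pendant '[[0,0,1,0,0,0,100],[0,0,1,0,0,0,100],[0,0,1,0,0,0,100],[0,0,1,0,0,0,100],[0,0,1,0,0,0,100],[0,0,1,0,0,0,100],[0,0,1,0,0,0,100],[0,0,1,0,0,0,100],[0,0,1,0,0,0,100],[0,0,1,0,0,0,100],[0,0,1,0,0,0,100],[0,0,1,0,0,0,100]]'
python3 -m pendant '[[0,0,0.37,-0.06,-0.92,0.08,100],[0,0,0,-0.06,-0.92,0.08,100],[0,0,0,-0.06,-0.92,0.08,100],[0,0,0,-0.06,-0.92,0.08,100],[0,0,0,-0.06,-0.92,0.08,100],[0,0,0,-0.06,-0.92,0.08,100],[0,0,0,-0.06,-0.92,0.2,100],[0,0,0,-0.06,-0.92,0.2,100],[0,0,0,0,0,0,100],[0,0,0,0,0,0,100],[0,0,0,0,0,0,100],[0,0,0,0,0,0,100]]'
python3 - <<'E'
from h import *
rackpick([.6,.01]);rackpick([.6,.01])
E
```

```text
t: 35.75
position: [0.5472, 0.305, 0.2727]
ee_rot: [-3.136, 0.003, -1.74]
ft_force: [0.6, 0.8, 0.7]
finger_gap: 0.0922
grip_force: 0.0
t: 36.17
position: [0.5461, 0.3045, 0.2659]
ee_rot: [3.14, -0.001, -1.74]
ft_force: [-0.2, 0.4, 0.1]
finger_gap: 0.0919
grip_force: 0.0
hscan [1.06, 0.76, 0.41, 0.11, -0.15, -0.46, -0.81]
hscan [1.11, 0.81, 0.45, 0.15, -0.13, -0.44, -0.74]
t: 37.27
position: [0.5465, 0.3047, 0.2667]
ee_rot: [-3.142, -0.0, -3.002]
ft_force: [-0.5, 0.4, -0.4]
finger_gap: 0.0925
grip_force: 0.0
t: 38.27
position: [0.5982, 0.0156, 0.2323]
ee_rot: [3.141, 0.001, -3.034]
ft_force: [-0.5, 0.5, 0.7]
finger_gap: 0.092
grip_force: 0.0
(0.94, 1035, True, ([0.5469, 0.3367, 1.429], np.float64(0.777)))
(0.7, 944, False, ([0.5406, 0.3157, 1.5319], np.float64(0.425)))
(0.59, 4903, False, ([0.602, 0.0115, 0.1062], np.float64(0.966)))
(0.49, 270, True, ([0.5275, 0.3389, -0.1935], np.float64(0.952)))
refined [0.6003 0.0111 0.1194] [[0.0, 1.3], [0.8, -1.2], [-0.2, -0.1], [-0.6, 0.0]]
at [0.5982 0.0158 0.2324] [ 3.141e+00  1.000e-03 -3.033e+00] turn [ 0.    0.01 -0.11] shift [-0.04 -0.12  5.36]
(0.88, 856, False, ([0.5393, 0.3154, 1.5618], np.float64(0.403)))
(0.86, 1031, True, ([0.5478, 0.336, -1.7281], np.float64(0.763)))
(0.6, 5131, False, ([0.6021, 0.0108, 0.1127], np.float64(0.975)))
(0.57, 290, True, ([0.5254, 0.336, -0.1377], np.float64(0.951)))
refined [0.6001 0.0108 0.1187] [[0.1, 1.3], [0.7, -1.1], [-0.2, -0.0], [-0.7, -0.1]]
at [0.5983 0.0155 0.2324] [ 3.141e+00  1.000e-03 -3.034e+00] turn [ 0.    0.01 -0.1 ] shift [-0.03 -0.12  5.36]
```

```bash
python3 -m pendant '[[0,0,-0.04,-0.03,-0.12,0.6,100],[0,0,0,0,0,0.9,100],[0,0,0,0,0,0.9,100],[0,0,0,0,0,0.9,100],[0,0,0,0,0,0.9,100],[0,0,0,0,0,0.6,100],[0,0,0,0,0,0.56,100],[0,0,0,0,0,0,100],[0,0,0,0,0,0,100]]'
python3 -m pendant '[[0,0,0,0,0,0,30],[0,0,0,0,0,0,30],[0,0,0,0,0,0,30],[0,0,0,0,0,0,30],[0,0,0,0,0,0,30],[0,0,0,0,0,0,30],[0,0,0,0,0,0,30],[0,0,0,0,0,0,30]]'
python3 -m pendant '[[0,0,0,0,0,-0.5,30],[0,0,0,0,0,-1,30],[0,0,0,0,0,-1,30],[0,0,0,0,0,-1,30],[0,0,0,0,0,-1,30],[0,0,0,0,0,-0.8,30],[0,0,0,0,0,0,30],[0,0,0,0,0,0,30],[0,0,0,0,0,0,30]]'
python3 - <<'E'
from h import *
im=env.capture("wrist"); print(held(im)); save(im,"w7.png",1)
plan([.5466,.3048,.23],np.pi+.105)
im,o=fits("scene","cover",.008); print(o,look("scene",["cover"])[1])
E
```

```text
t: 39.22
position: [0.5996, 0.0103, 0.0172]
ee_rot: [3.141, -0.001, -3.03]
ft_force: [0.5, 0.5, 0.1]
finger_gap: 0.092
grip_force: 0.0
t: 39.88
position: [0.6003, 0.01, 0.0183]
ee_rot: [3.141, 0.001, -3.031]
ft_force: [-1.9, 3.1, 5.9]
finger_gap: 0.0558
grip_force: 30.0
t: 40.63
position: [0.5992, 0.0096, 0.2283]
ee_rot: [3.141, -0.002, -3.031]
ft_force: [0.3, -0.1, -1.6]
finger_gap: 0.056
grip_force: 30.0
[[0.0468, -0.0196], [0.0461, 0.0184]]
at [0.599  0.0097 0.2276] [ 3.141e+00 -3.000e-03 -3.031e+00] turn [ 0.01 -0.03  0.05] shift [ 0.53  7.48 -0.06]
[(0.88, 461, False, ([0.5786, -0.2569, 0.1696], np.float64(0.923)))] {'cover': [(0.7, [0.586, -0.254, 0.008])]}
```

The cover was knocked about 3 cm aside; I'll measure it again later. Placing rack four now.

```bash
python3 -m pendant '[[0,0,0,0.07,0.93,-0.02,30],[0,0,0,0.07,0.93,0,30],[0,0,0,0.07,0.93,0,30],[0,0,0,0.07,0.93,0,30],[0,0,0,0.07,0.93,0,30],[0,0,0,0.06,0.93,0,30],[0,0,0,0.06,0.95,0,30],[0,0,0,0.06,0.95,0,30]]'
python3 -m pendant '[[0,0,-1,0,0,0,30],[0,0,-1,0,0,0,30],[0,0,-1,0,0,0,30],[0,0,-1,0,0,0,30],[0,0,-1,0,0,0,30],[0,0,-1,0,0,0,30],[0,0,-1,0,0,0,30],[0,0,-1,0,0,0,30],[0,0,-1,0,0,0,30],[0,0,-1,0,0,0,30],[0,0,-1,0,0,0,30],[0,0,-1,0,0,0,30]]'
python3 -m pendant '[[0,0,-0.31,0,0,0,30],[0,0,0,0,0,0,30],[0,0,0,0,0,0,30],[0,0,0,0,0,0,30],[0,0,0,0,0,0,30],[0,0,0,0,0,0,30]]'
python3 - <<'E'
from h import *
for i in range(2): plan([.5466,.3048,.116],1.400+np.pi); im=env.capture("scene")
E
```

```text
t: 41.55
position: [0.5452, 0.3064, 0.2298]
ee_rot: [-3.141, -0.0, -3.031]
ft_force: [0.1, -0.7, -1.7]
finger_gap: 0.0559
grip_force: 30.0
t: 42.55
position: [0.5458, 0.3046, 0.2296]
ee_rot: [3.141, -0.0, -1.769]
ft_force: [-0.1, -0.3, -1.5]
finger_gap: 0.056
grip_force: 30.0
t: 43.05
position: [0.546, 0.3047, 0.2305]
ee_rot: [-3.141, 0.0, -1.743]
ft_force: [0.1, 0.3, -1.2]
finger_gap: 0.0558
grip_force: 30.0
at [0.546  0.3047 0.2305] [-3.141  0.    -1.743] turn [-0.    0.   -0.01] shift [-0.   -0.02  2.86]
at [0.546  0.3047 0.2305] [-3.141  0.    -1.743] turn [-0.01  0.   -0.01] shift [-0.   -0.01  2.86]
```

```bash
python3 -m pendant '[[0,0,-0.01,0,-0.01,0.6,30],[0,0,0,0,0,0.8,30],[0,0,0,0,0,0.6,30],[0,0,0,0,0,0.35,30],[0,0,0,0,0,0.15,30],[0,0,0,0,0,0,30],[0,0,0,0,0,0,30],[0,0,0,0,0,0,30]]'
python3 -m pendant '[[0,0,0,0,0,0.06,30],[0,0,0,0,0,0.06,30],[0,0,0,0,0,0.06,30],[0,0,0,0,0,0.06,30],[0,0,0,0,0,0,30],[0,0,0,0,0,0,30]]'
python3 -m pendant '[[0,0,0,0,0,0.06,30],[0,0,0,0,0,0.07,30],[0,0,0,0,0,0,30],[0,0,0,0,0,0,30]]'
python3 - <<'E'
from h import *
plan([.5466,.3048,.116],1.400+np.pi)
E
```

```text
t: 43.82
position: [0.5473, 0.3051, 0.1322]
ee_rot: [-3.139, 0.002, -1.741]
ft_force: [0.5, -0.1, -1.2]
finger_gap: 0.0559
grip_force: 30.0
t: 44.32
position: [0.5463, 0.3047, 0.1208]
ee_rot: [-3.141, 0.0, -1.741]
ft_force: [0.3, 0.2, -0.9]
finger_gap: 0.0559
grip_force: 30.0
t: 44.65
position: [0.5467, 0.3048, 0.1163]
ee_rot: [-3.14, 0.001, -1.741]
ft_force: [-1.0, -0.8, 2.9]
finger_gap: 0.0556
grip_force: 30.0
at [0.5467 0.3048 0.1163] [-3.140e+00  1.000e-03 -1.741e+00] turn [-0.01  0.01  0.  ] shift [0.   0.   0.01]
```

```bash
python3 -m pendant '[[0,0,0,0,0,0.02,30],[0,0,0,0,0,0,100],[0,0,0,0,0,0,100],[0,0,0,0,0,0,100],[0,0,0,0,0,0,100],[0,0,0,0,0,0,100],[0,0,0,0,0,-0.3,100],[0,0,0,0,0,-0.9,100],[0,0,0,0,0,-0.9,100],[0,0,0,0,0,-0.9,100],[0,0,0,0,0,-0.9,100],[0,0,0,0,0,-0.4,100]]'
python3 -m pendant '[[0,0,0,0,0,0,100],[0,0,0,0,0,0,100],[0,0,0,0,0,0,100],[0,0,0,0,0,0,100],[0,0,0,0,0,0,100]]'
python3 -c "
from h import *
hscan(.134,2); im=env.capture('wrist'); save(im,'w8.png',1)"
python3 -m pendant '[[0,0,1,0,0,0,100],[0,0,1,0,0,0,100],[0,0,1,0,0,0,100],[0,0,1,0,0,0,100],[0,0,1,0,0,0,100],[0,0,1,0,0,0,100],[0,0,1,0,0,0,100],[0,0,1,0,0,0,100],[0,0,1,0,0,0,100],[0,0,1,0,0,0,100],[0,0,1,0,0,0,100],[0,0,0.75,0,0,0,100]]'
python3 -m pendant '[[0,0,0,0.11,-0.98,0.02,100],[0,0,0,0.11,-0.98,0.02,100],[0,0,0,0.11,-0.98,0.02,100],[0,0,0,0.11,-0.98,0.02,100],[0,0,0,0.11,-0.98,0.02,100],[0,0,0,0.11,-0.98,0.02,100],[0,0,0,0.11,-0.98,0.02,100],[0,0,0,0.11,-0.98,0.02,100],[0,0,0,0.11,-0.98,0.02,100],[0,0,0,0.11,-0.98,0.02,100],[0,0,0,0.11,-0.98,0.02,100],[0,0,0,0.11,-0.98,0.02,100]]'
python3 -m pendant '[[0,0,0,0.11,-0.98,0.4,100],[0,0,0,0.11,-0.98,0.4,100],[0,0,0,0,0,0,100],[0,0,0,0,0,0,100],[0,0,0,0,0,0,100],[0,0,0,0,0,0,100]]'
python3 - <<'E'
from h import *
for i in range(2):
    im,o=fits("wrist","cover",.008); print(o)
save(im,"w9.png")
q=tox(o[0][3][0]); print(q); plan([q[0],q[1],.030],np.pi+q[2])
E
```

```text
t: 45.65
position: [0.5475, 0.3051, 0.2925]
ee_rot: [-3.134, 0.004, -1.741]
ft_force: [0.8, -0.0, 0.4]
finger_gap: 0.0915
grip_force: 0.0
t: 46.07
position: [0.5459, 0.3044, 0.2852]
ee_rot: [3.14, -0.001, -1.741]
ft_force: [0.9, -0.2, -1.0]
finger_gap: 0.0919
grip_force: 0.0
hscan [0.97, 0.66, 0.36, 0.07, -0.23, -0.53, -0.87]
hscan [1.02, 0.71, 0.38, 0.1, -0.2, -0.53, -0.86]
t: 47.22
position: [0.5463, 0.3046, 0.2866]
ee_rot: [3.141, 0.0, -2.977]
ft_force: [0.6, 0.7, 0.6]
finger_gap: 0.0918
grip_force: 0.0
t: 48.22
position: [0.5736, -0.1699, 0.2771]
ee_rot: [3.141, 0.001, -2.972]
ft_force: [0.7, 0.1, -0.3]
finger_gap: 0.0921
grip_force: 0.0
t: 48.72
position: [0.5788, -0.2437, 0.2466]
ee_rot: [-3.142, 0.002, -2.97]
ft_force: [-0.2, 0.4, -0.2]
finger_gap: 0.0916
grip_force: 0.0
[(0.81, 4117, False, ([0.5818, -0.2596, 0.1794], np.float64(0.949)))]
[(0.97, 4343, False, ([0.5816, -0.2594, 0.1718], np.float64(0.979)))]
[np.float64(0.5800235368768304), np.float64(-0.25967341633339613), 0.1718]
at [ 0.5788 -0.2438  0.2467] [-3.141e+00  2.000e-03 -2.970e+00] turn [-0.    0.02 -0.  ] shift [ 0.04 -0.4   5.42]
```

View pics/w9.png

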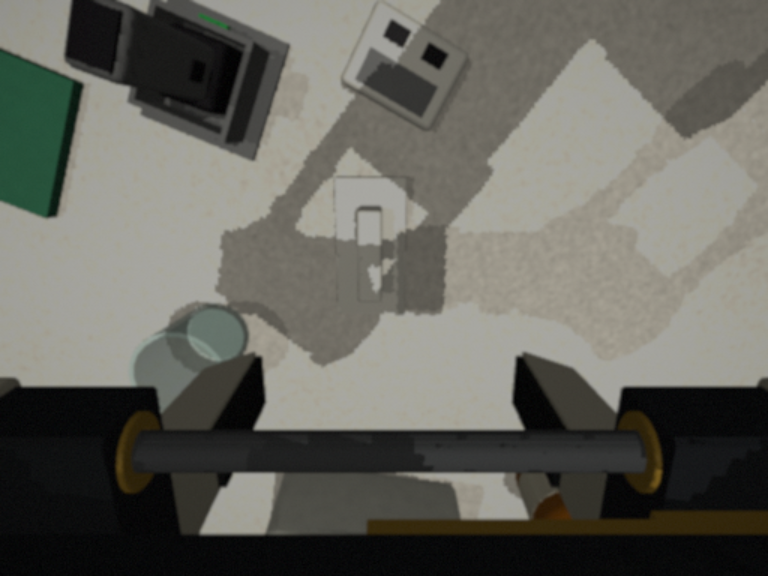

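```bash
python3 -m pendant '[[0,0,0,0.04,-0.4,0.3,50],[0,0,0,0,0,0.9,50],[0,0,0,0,0,0.9,50],[0,0,0,0,0,0.9,50],[0,0,0,0,0,0.9,50],[0,0,0,0,0,0.9,50],[0,0,0,0,0,0.4,50],[0,0,0,0,0,0.22,50],[0,0,0,0,0,0,50],[0,0,0,0,0,0,50]]'
python3 -m pendant '[[0,0,0,0,0,0,0],[0,0,0,0,0,0,0],[0,0,0,0,0,0,0],[0,0,0,0,0,0,0],[0,0,0,0,0,0,0],[0,0,0,0,0,0,0],[0,0,0,0,0,0,0],[0,0,0,0,0,0,0]]'
python3 -m pendant '[[0,0,0,0,0,-0.5,0],[0,0,0,0,0,-1,0],[0,0,0,0,0,-1,0],[0,0,0,0,0,-1,0],[0,0,0,0,0,-1,0],[0,0,0,0,0,-0.9,0],[0,0,0,0,0,0,0],[0,0,0,0,0,0,0],[0,0,0,0,0,0,0]]'
python3 - <<'E'
from h import *
im=env.capture("wrist"); save(im,"w10.png")
plan([.5466,.3048,.25],np.pi+.17)
E
```

```text
t: 49.75
position: [0.5798, -0.2615, 0.0292]
ee_rot: [-3.141, 0.001, -2.971]
ft_force: [-0.2, -0.4, -0.3]
finger_gap: 0.0462
grip_force: 0.0
t: 50.42
position: [0.5797, -0.2608, 0.0291]
ee_rot: [3.141, 0.001, -2.972]
ft_force: [-0.8, 1.5, 0.8]
finger_gap: 0.0177
grip_force: 30.0
t: 51.17
position: [0.579, -0.2609, 0.244]
ee_rot: [3.14, -0.001, -2.972]
ft_force: [0.2, -0.7, -1.8]
finger_gap: 0.0177
grip_force: 30.0
at [ 0.5788 -0.2607  0.2431] [ 3.139e+00 -2.000e-03 -2.972e+00] turn [ 0.02 -0.02 -0.  ] shift [-1.6  14.07 -0.17]
```

View pics/w10.png

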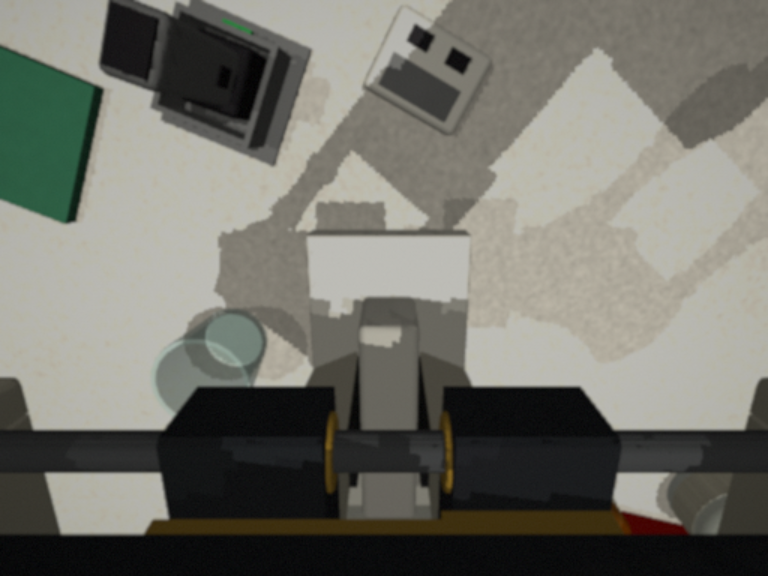

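```bash
python3 - <<'E'
from h import *
K,p,r=cal("wrist"); s=env.read_state(); T=R.from_euler('xyz',s["ee_rot"]); o=T.inv().apply(p-s["position"])
def at(u,v,zt):
    d=T.inv().apply(r.apply(np.linalg.inv(K)@[u,v,1])); return np.round((o+d*((zt-o[2])/d[2])),4)
print(at(308/1.5,236/1.5,.0095),at(470/1.5,236/1.5,.0095))
# ridge top far end, top edge, and check against rack-1 style bias
print(at(362/1.5,321/1.5,-.0205),at(417/1.5,321/1.5,-.0205))
E
```

```text
[ 0.0524 -0.0277  0.0095] [0.0523 0.027  0.0095]
[ 0.0332 -0.0082 -0.0205] [ 0.0332  0.0078 -0.0205]
```

```bash
python3 - <<'E'
from h import *
im=env.capture("wrist"); c=im[140:240,195:325]; cv2.imwrite("pics/c1.png",cv2.resize(c[:,:,::-1],None,fx=6,fy=6,interpolation=cv2.INTER_NEAREST))
g=im.mean(2); print(np.round(g[148:164,225:285].mean(1)).tolist()); print(np.round(g[194:224,252:268].mean(1)).tolist())
E
```

```text
[149.0, 148.0, 147.0, 143.0, 131.0, 106.0, 84.0, 83.0, 105.0, 147.0, 177.0, 186.0, 187.0, 186.0, 186.0, 186.0]
[187.0, 187.0, 183.0, 158.0, 114.0, 85.0, 80.0, 81.0, 81.0, 81.0, 82.0, 81.0, 82.0, 81.0, 81.0, 80.0, 79.0, 79.0, 80.0, 82.0, 82.0, 83.0, 92.0, 111.0, 135.0, 149.0, 155.0, 159.0, 161.0, 162.0]
```

View pics/c1.png

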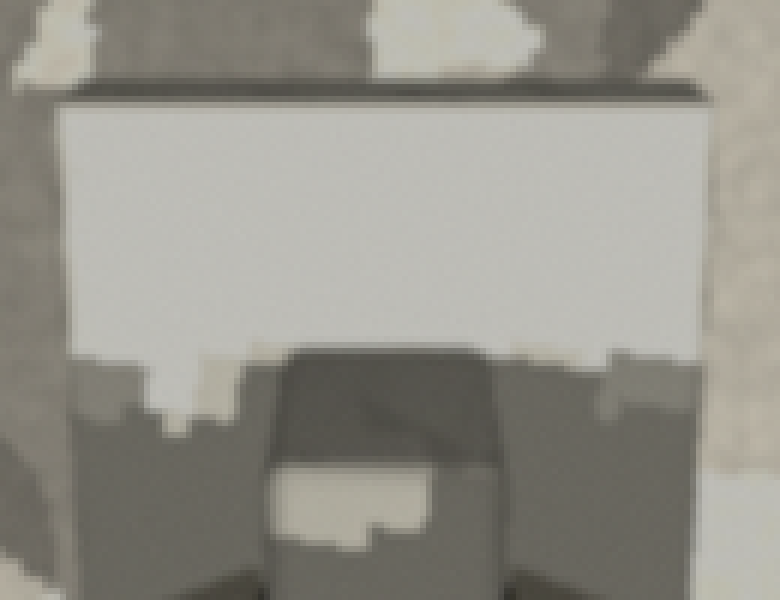

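```bash
python3 - <<'E'
from h import *
K,p,r=cal("wrist"); s=env.read_state(); T=R.from_euler('xyz',s["ee_rot"]); o=T.inv().apply(p-s["position"]); print(o)
def at(u,v,zt):
    d=T.inv().apply(r.apply(np.linalg.inv(K)@[u,v,1])); return np.round((o+d*((zt-o[2])/d[2])),4)
for f in ("w5.png","w7.png"):
    im=cv2.imread("pics/"+f)[:,:,::-1].astype(float); 
    if im.shape[0]>400: im=cv2.resize(im,(512,384),interpolation=cv2.INTER_AREA)
    b=im[145:175,230:290].mean(1); print(np.round(b.mean(1)).tolist())
    row=im[172,180:340].mean(1); print(np.round(row[::1]).astype(int).tolist())
for v in (162,163,164,165): print(v,at(260,v,-.018))
for v in (156.2,156.7): print(v,at(205.3,v,.0095),at(313,v,.0095),at(260,217.3,-.0205),at(260,197.6,.0095),at(260,152.9,.0215))
E
```

```text
[ 0.08372485 -0.00056924 -0.15038008]
[188.0, 188.0, 188.0, 189.0, 189.0, 188.0, 179.0, 135.0, 85.0, 49.0, 45.0, 46.0, 46.0, 46.0, 45.0, 44.0, 43.0, 48.0, 64.0, 94.0, 110.0, 114.0, 114.0, 114.0, 114.0, 113.0, 113.0, 113.0, 112.0, 112.0]
[171, 169, 164, 160, 159, 159, 161, 162, 165, 166, 168, 169, 166, 158, 139, 123, 116, 116, 116, 113, 99, 76, 52, 47, 46, 46, 43, 41, 39, 40, 43, 45, 46, 47, 49, 49, 49, 50, 50, 50, 50, 49, 50, 50, 50, 48, 43, 43, 66, 95, 114, 118, 118, 117, 119, 119, 118, 119, 120, 118, 119, 119, 119, 119, 119, 119, 119, 119, 119, 118, 119, 120, 119, 120, 119, 119, 119, 119, 119, 119, 120, 120, 120, 120, 120, 120, 119, 120, 120, 120, 119, 119, 119, 120, 119, 120, 120, 119, 119, 120, 120, 115, 93, 77, 70, 70, 70, 70, 67, 57, 40, 29, 24, 25, 25, 26, 28, 28, 28, 27, 26, 27, 27, 26, 28, 28, 28, 28, 27, 27, 27, 27, 30, 33, 41, 43, 45, 51, 64, 69, 68, 68, 70, 89, 142, 189, 217, 222, 221, 221, 222, 223, 224, 225, 223, 220, 216, 215, 215, 216]
[166.0, 167.0, 167.0, 164.0, 162.0, 161.0, 163.0, 165.0, 160.0, 124.0, 68.0, 37.0, 36.0, 37.0, 37.0, 36.0, 37.0, 37.0, 37.0, 36.0, 42.
[... 423 characters left out ...]
100, 99, 99, 99, 100, 99, 100, 99, 100, 98, 98, 100, 98, 99, 101, 100, 99, 98, 99, 98, 100, 98, 99, 100, 98, 97, 95, 88, 81, 79, 77, 77, 67, 57, 56, 55, 58, 54, 53, 55, 53, 56, 55, 57, 55, 55, 56, 56, 56, 54, 54, 55, 56, 52, 56, 58, 56, 62, 101, 152, 178, 181, 181, 182, 183, 184, 183, 184, 186, 187, 187, 183, 186, 186]
162 [ 0.0557 -0.0001 -0.018 ]
163 [ 0.0553 -0.0001 -0.018 ]
164 [ 0.0549 -0.0001 -0.018 ]
165 [ 0.0544 -0.0001 -0.018 ]
156.2 [ 0.0529 -0.0277  0.0095] [0.0529 0.0268 0.0095] [ 0.0317 -0.0001 -0.0205] [ 0.0308 -0.      0.0095] [0.0524 0.     0.0215]
156.7 [ 0.0527 -0.0277  0.0095] [0.0526 0.0268 0.0095] [ 0.0317 -0.0001 -0.0205] [ 0.0308 -0.      0.0095] [0.0524 0.     0.0215]
```

```bash
python3 -m pendant '[[0,0,0,-0.11,0.94,-0.03,0],[0,0,0,-0.11,0.94,-0.03,0],[0,0,0,-0.11,0.94,-0.03,0],[0,0,0,-0.11,0.94,-0.03,0],[0,0,0,-0.11,0.94,-0.03,0],[0,0,0,-0.11,0.94,0,0],[0,0,0,-0.11,0.94,0,0],[0,0,0,-0.11,0.94,0,0],[0,0,0,-0.11,0.94,0,0],[0,0,0,-0.11,0.94,0,0],[0,0,0,-0.1,0.94,0,0],[0,0,0,-0.1,0.94,0,0]]'
python3 -m pendant '[[0,0,0,-0.1,0.94,0,0],[0,0,0,-0.1,0.94,0,0],[0,0,0,-0.1,0.9,0,0],[0,0,-1,0,0,0,0],[0,0,-1,0,0,0,0],[0,0,-1,0,0,0,0],[0,0,-1,0,0,0,0],[0,0,-1,0,0,0,0],[0,0,-1,0,0,0,0],[0,0,-1,0,0,0,0],[0,0,-1,0,0,0,0],[0,0,-1,0,0,0,0]]'
python3 -m pendant '[[0,0,-1,0,0,0,0],[0,0,-1,0,0,0,0],[0,0,-0.75,0,0,0,0],[0,0,0,0,0,0,0],[0,0,0,0,0,0,0],[0,0,0,0,0,0,0],[0,0,0,0,0,0,0],[0,0,0,0,0,0,0]]'
python3 - <<'E'
from h import *
for i in range(2): plan([.5463,.3028,.155],1.400+np.pi); im=env.capture("wrist")
im,o=fits("side","rack1",.106); print(o)
E
```

```text
t: 52.27
position: [0.5535, 0.1941, 0.2494]
ee_rot: [3.142, -0.002, -2.972]
ft_force: [0.5, -0.5, -1.0]
finger_gap: 0.0178
grip_force: 30.0
t: 53.27
position: [0.5469, 0.3038, 0.2492]
ee_rot: [3.14, -0.002, -2.024]
ft_force: [-0.4, 0.0, -2.4]
finger_gap: 0.0178
grip_force: 30.0
t: 53.93
position: [0.5474, 0.304, 0.251]
ee_rot: [-3.141, 0.0, -1.742]
ft_force: [0.8, -0.5, -1.0]
finger_gap: 0.0177
grip_force: 30.0
at [0.5474 0.304  0.251 ] [-3.141  0.    -1.742] turn [-0.    0.   -0.01] shift [0.03 0.02 2.4 ]
at [0.5474 0.3041 0.2511] [-3.141  0.    -1.742] turn [-0.  0. -0.] shift [0.04 0.02 2.4 ]
[(0.84, 371, False, ([0.5412, 0.3269, -1.7137], np.float64(0.24))), (0.73, 1332, False, ([0.5462, 0.3068, -1.7422], np.float64(0.889))), (0.68, 291, False, ([0.5356, 0.3427, 1.4801], np.float64(0.183))), (0.58, 176, False, ([0.5315, 0.3575, 1.5208], np.float64(0.107)))]
```

Descend to about 170 mm, then in small steps.

```bash
python3 -m pendant '[[0,0,0,0.04,0.02,0.5,0],[0,0,0,0,0,0.7,0],[0,0,0,0,0,0.5,0],[0,0,0,0,0,0.25,0],[0,0,0,0,0,0.08,0],[0,0,0,0,0,0,0],[0,0,0,0,0,0,0],[0,0,0,0,0,0,0]]'
python3 -m pendant '[[0,0,0,0,0,0.06,0],[0,0,0,0,0,0.06,0],[0,0,0,0,0,0.06,0],[0,0,0,0,0,0,0],[0,0,0,0,0,0,0]]'
python3 -m pendant '[[0,0,0,0,0,0.05,0],[0,0,0,0,0,0.05,0],[0,0,0,0,0,0,0],[0,0,0,0,0,0,0]]'
python3 - <<'E'
from h import *
plan([.5463,.3028,.155],1.400+np.pi)
E
```

```text
t: 54.8
position: [0.5473, 0.303, 0.1717]
ee_rot: [-3.138, 0.002, -1.741]
ft_force: [0.8, 0.1, -1.2]
finger_gap: 0.0177
grip_force: 30.0
t: 55.22
position: [0.5463, 0.3026, 0.1627]
ee_rot: [-3.141, 0.0, -1.741]
ft_force: [-0.5, -0.4, -0.8]
finger_gap: 0.0181
grip_force: 30.0
t: 55.55
position: [0.5464, 0.3026, 0.1587]
ee_rot: [-3.141, 0.0, -1.741]
ft_force: [-0.4, 0.5, -1.5]
finger_gap: 0.0177
grip_force: 30.0
at [0.5464 0.3026 0.1587] [-3.141  0.    -1.741] turn [-0.  0.  0.] shift [-0.    0.    0.09]
```

```bash
python3 -m pendant '[[0,0,0,0,0,0.05,0],[0,0,0,0,0,0.04,0],[0,0,0,0,0,0.03,0],[0,0,0,0,0,0,0],[0,0,0,0,0,0,0],[0,0,0,0,0,0,0]]'
python3 - <<'E'
from h import *
plan([.5463,.3028,.155],1.400+np.pi); print(env.read_state()["wrist_torque"])
E
```

```text
t: 56.05
position: [0.5466, 0.3027, 0.1551]
ee_rot: [-3.14, 0.001, -1.741]
ft_force: [-1.3, -1.0, 5.6]
finger_gap: 0.0179
grip_force: 30.0
at [0.5466 0.3027 0.1551] [-3.140e+00  1.000e-03 -1.741e+00] turn [-0.01  0.01  0.  ] shift [-0.    0.01  0.  ]
[-0.07733883  0.56850565  0.01660029]
```

```bash
python3 -m pendant '[[0,0,0,0,0,0,60],[0,0,0,0,0,0,60],[0,0,0,0,0,0,60],[0,0,0,0,0,0,60],[0,0,0,0,0,0,60],[0,0,0,0,0,-0.3,60],[0,0,0,0,0,-0.9,60],[0,0,0,0,0,-0.9,60],[0,0,0,0,0,-0.9,60],[0,0,0,0,0,-0.9,60]]'
python3 -m pendant '[[0,0,0,0.5,0,0,100],[0,0,0,0.5,0,0,100],[0,0,0,0,0,0,100],[0,0,0,0,0,0,100],[0,0,0,0,0,0,100],[0,0,0,0,0,0,100]]'
cat > lab.py <<'E'
from h import *
def labfit(c,mask):
    K,p,r=cal(c); res=[]
    for name,ax in dict(mx=[-1,0],px=[1,0],py=[0,1],my=[0,-1]).items():
        n=np.array([.5*ax[0],.5*ax[1],np.cos(np.pi/6)])
        for lx,ly in ((.072,.056),(.062,.046),(.056,.072),(.046,.062)):
            ex=np.cross([0,1,0],n); ex/=np.linalg.norm(ex); ey=np.cross(n,ex)
            q0=np.array([sx*lx/2*ex+sy*ly/2*ey for sx,sy in((-1,-1),(1,-1),(1,1),(-1,1))])
            def cost(t):
                w=R.from_euler('z',1.4+t[2]).apply(q0)+[t[0],t[1],.045]
                u=r.inv().apply(w-p)@K.T; u=(u[:,:2]/u[:,2:])
                im=np.zeros(mask.shape,np.uint8); cv2.fillConvexPoly(im,np.round(u*16).astype(np.int32),1,shift=4); im=im>0
                return 1-(im&mask).sum()/(im|mask).sum()
            q=[.5276,.1944,0]; s=minimize(cost,q,method='Nelder-Mead',options=dict(initial_simplex=np.array([q]+[np.add(q,d) for d in ([.008,0,0],[0,.008,0],[0,0,.05])]),maxiter=120))
            res.append((round(1-s.fun,3),name,lx,ly,np.round(s.x,4).tolist()))
    return sorted(res,reverse=True)[:6]
E
python3 - <<'E'
from lab import *
for c in ("wrist","side"):
    im=env.capture(c); 
    if c=="side": save(im,"s2.png")
    else: save(im,"w11.png")
    for d in env.outline_of("label",c)[:1]:
        print(c,d["p"],d["pixels"].sum())
        for x in labfit(c,np.array(d["pixels"])): print(x)
im,o=fits("side","cover",.134); print(o)
print(env.read_state()["position"])
for n in("scanner","cradle"): print(look("side",[n])[1],look("scene",[n])[1])
E
```

```text
t: 56.88
position: [0.5457, 0.3025, 0.3112]
ee_rot: [3.141, -0.0, -1.741]
ft_force: [0.9, 0.7, 0.1]
finger_gap: 0.055
grip_force: 0.0
t: 57.38
position: [0.5395, 0.2638, 0.3095]
ee_rot: [3.141, 0.0, -1.741]
ft_force: [-0.6, -0.7, -0.1]
finger_gap: 0.0894
grip_force: 0.0
wrist 0.89 2501
(np.float64(0.952), 'py', 0.072, 0.056, [0.529, 0.1949, -0.0043])
(np.float64(0.943), 'mx', 0.056, 0.072, [0.5306, 0.1954, 1.5523])
(np.float64(0.939), 'my', 0.072, 0.056, [0.531, 0.1953, 0.0081])
(np.float64(0.831), 'mx', 0.072, 0.056, [0.5305, 0.1932, 0.0194])
(np.float64(0.811), 'px', 0.072, 0.056, [0.5303, 0.1923, -0.0036])
(np.float64(0.716), 'mx', 0.062, 0.046, [0.5306, 0.1923, 0.0191])
side 0.55 165
(np.float64(0.421), 'py', 0.062, 0.046, [0.5203, 0.1927, 0.0934])
(np.float64(0.401), 'my', 0.062, 0.046, [0.5142, 0.2029, 0.0374])
(np.float64(0.363), 'py', 0.046, 0.062, [0.5192, 0.1901, 0.0551])
(np.float64(0.341), 'px', 0.046, 0.062, [0.5259, 0.1927, -0.2342])
(np.float64(0.338), 'px', 0.062, 0.046, [0.5215, 0.1965, 0.0493])
(np.float64(0.329), 'my', 0.072, 0.056, [0.521, 0.2008, 0.0018])
[(0.64, 1266, False, ([0.5463, 0.3068, 1.4036], np.float64(0.963)))]
[0.53956087 0.26350864 0.30979386]
{'scanner': [(0.61, [0.475, -0.396, 0.005])]} {'scanner': [(0.63, [0.478, -0.391, 0.003]), (0.63, [0.545, 0.307, 0.11])]}
{'cradle': [(0.54, [0.478, -0.399, 0.003])]} {'cradle': [(0.73, [0.471, -0.396, -0.003])]}
```

View pics/s2.png

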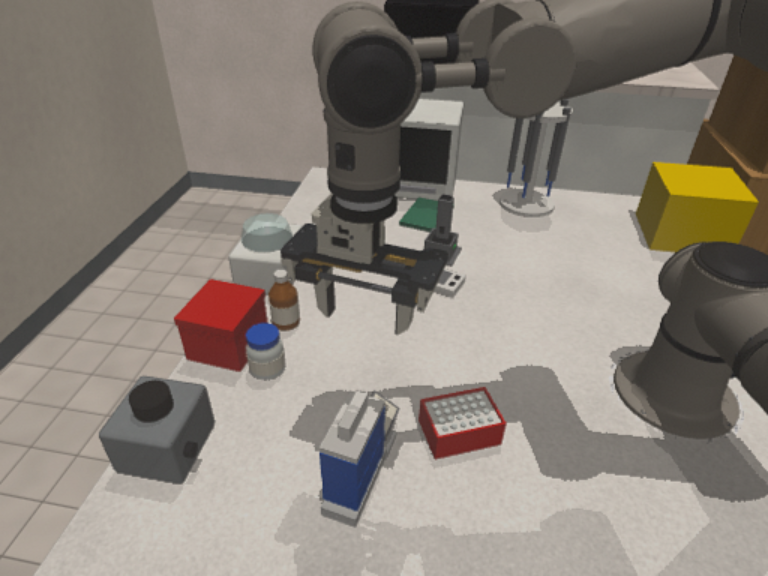

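```bash
python3 -m pendant '[[0,0,1,0,0,0,100],[0,0,1,0,0,0,100],[0,0,1,0,0,0,100],[0,0,1,0,0,0,100],[0,0,1,0,0,0,100],[0,0,1,0,0,0,100],[0,0,1,0,0,0,100],[0,0,1,0,0,0,100],[0,0,1,0,0,0,100],[0,0,1,0,0,0,100],[0,0,1,0,0,0,100],[0,0,1,0,0,0,100]]'
python3 -m pendant '[[0,0,0.67,0,0,0,100],[0,0,0.67,0,0,0,100],[0,0,0,0.06,-0.96,0,100],[0,0,0,0.06,-0.96,0,100],[0,0,0,0.06,-0.96,0,100],[0,0,0,0.06,-0.96,0,100],[0,0,0,0.06,-0.96,0,100],[0,0,0,0.06,-0.96,0,100],[0,0,0,0.06,-0.96,0,100],[0,0,0,0.06,-0.96,0,100],[0,0,0,0.06,-0.96,0,100],[0,0,0,0.06,-0.96,0,100]]'
python3 -m pendant '[[0,0,0,0.06,-0.96,0,100],[0,0,0,0.06,-0.96,0,100],[0,0,0,0.06,-0.96,0,100],[0,0,0,0.06,-0.96,0,100],[0,0,0,0.06,-0.96,0,100],[0,0,0,0.06,-0.96,0,100],[0,0,0,0.06,-0.96,0,100],[0,0,0,0,0,0,100],[0,0,0,0,0,0,100],[0,0,0,0,0,0,100],[0,0,0,0,0,0,100]]'
python3 - <<'E'
from h import *
im,o=look("wrist",["scanner","cradle"]); print(o,env.read_state()["position"]); save(im,"w12.png")
K,p,r=cal("side")
for nm,sg in(("py",1),("my",-1)):
    n=np.array([0,.5*sg,.866]); ex=np.array([1,0,0]); ey=np.cross(n,ex)
    q=np.array([sx*.036*ex+sy*.028*ey for sx,sy in((-1,-1),(1,-1),(1,1),(-1,1))])
    u=r.inv().apply(R.from_euler('z',1.4).apply(q)+[.528,.1944,.045]-p)@K.T; print(nm,np.round(1.5*u[:,:2]/u[:,2:]).tolist())
im=cv2.imread("pics/side0.png")[370:460,330:430]; top=cv2.resize(im,None,fx=5,fy=5); cv2.imwrite("pics/c2.png",top)
E
```

```text
t: 59.08
position: [0.5396, 0.2632, 0.3101]
ee_rot: [3.141, 0.001, -3.003]
ft_force: [0.5, -0.6, 0.9]
finger_gap: 0.0918
grip_force: 0.0
t: 60.08
position: [0.5164, -0.1227, 0.3102]
ee_rot: [3.141, 0.001, -3.138]
ft_force: [1.1, 0.3, 0.5]
finger_gap: 0.0915
grip_force: 0.0
t: 61.0
position: [0.5014, -0.3884, 0.3101]
ee_rot: [3.141, 0.001, -3.137]
ft_force: [0.6, -0.2, 0.2]
finger_gap: 0.0921
grip_force: 0.0
{'scanner': [(0.91, [0.478, -0.394, 0.008])], 'cradle': []} [ 0.50155616 -0.3884367   0.31044605]
py [[373.0, 387.0], [357.0, 418.0], [385.0, 437.0], [399.0, 406.0]]
my [[373.0, 398.0], [357.0, 429.0], [385.0, 426.0], [399.0, 395.0]]
```

View pics/w12.png

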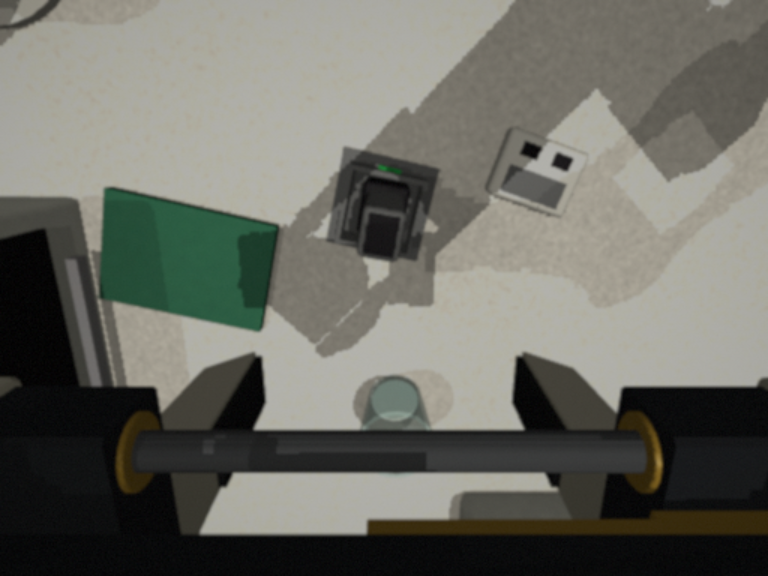

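View pics/c2.png

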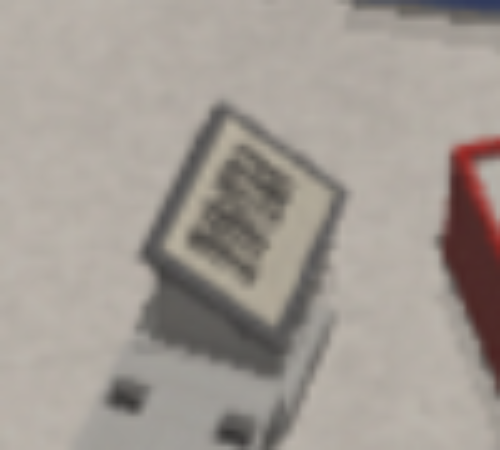

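The stack is sound. The label panel leans towards +y of the carrier (robot side), its corners agree with the "py" model. The scanner handle top is at (381,232), in the cradle at (383,205). Now I fit the scanner and cradle.

```bash
cat > sc.py <<'E'
from h import *
def bx(a,b,l,h): return np.array([[sx*a/2,sy*b/2,z] for sx in(-1,1) for sy in(-1,1) for z in(l,h)])
SC=[bx(.034,.028,.053,.160),bx(.046,.040,.005,.053)]; CR=[bx(.09,.09,0,.005),bx(.068,.068,0,.05)]
def mfit(cams,boxes,masks,q0):
    def cost(t):
        c=0
        for (K,p,r),m in zip(cams,masks):
            im=np.zeros(m.shape,np.uint8)
            for b in boxes:
                u=r.inv().apply(R.from_euler('z',t[2]).apply(b)+[t[0],t[1],0]-p)@K.T
                cv2.fillConvexPoly(im,(cv2.convexHull((u[:,:2]/u[:,2:]).astype(np.float32))[:,0]*16).astype(np.int32),1,shift=4)
            im=im>0; c+=1-(im&m).sum()/(im|m).sum()
        return c/len(masks)
    R_=[]
    for y in np.radians(np.arange(-90,90,22.5)):
        q=[*q0,y]; s=minimize(cost,q,method='Nelder-Mead',options=dict(initial_simplex=np.array([q]+[np.add(q,d) for d in([.006,0,0],[0,.006,0],[0,0,.2])]),maxiter=100)); R_.append((round(1-s.fun,3),np.round(s.x,4).tolist()))
    return sorted(R_,reverse=True)[:4]
def scan(cam="wrist",thr=.3):
    C=cal(cam); im=env.capture(cam); ms=[np.array(d["pixels"]) for d in env.outline_of("scanner",cam)[:1]]; mc=[np.array(d["pixels"]) for d in env.outline_of("cradle",cam)[:1]]
    if ms: print(cam,"scanner",ms[0].sum(),mfit([C],SC,ms,[.477,-.394]))
    if mc: 
        m=mc[0]|ms[0] if ms else mc[0]
        print(cam,"cradle",mc[0].sum(),mfit([C],CR+SC[:1],[m],[.475,-.396]))
E
python3 - <<'E'
from sc import *
scan();scan("side");scan("scene")
E
```

```text
wrist cradle 2576 [(np.float64(0.588), [0.4779, -0.3965, 1.3617]), (np.float64(0.587), [0.4781, -0.3964, -1.7971]), (np.float64(0.587), [0.4779, -0.3963, -1.7829]), (np.float64(0.586), [0.478, -0.3965, 1.346])]
side scanner 344 [(np.float64(0.728), [0.4749, -0.418, 1.4254]), (np.float64(0.727), [0.4753, -0.4227, 0.0555]), (np.float64(0.717), [0.4741, -0.3968, -1.3704]), (np.float64(0.717), [0.4741, -0.4003, 0.0434])]
side cradle 380 [(np.float64(0.896), [0.4744, -0.3931, 1.3818]), (np.float64(0.887), [0.4751, -0.3943, 1.3844]), (np.float64(0.881), [0.4768, -0.3938, -0.2049]), (np.float64(0.879), [0.4752, -0.394, -0.0547])]
scene scanner 419 [(np.float64(0.788), [0.4741, -0.3945, -0.3132]), (np.float64(0.786), [0.4738, -0.3943, -0.3098]), (np.float64(0.783), [0.4543, -0.3829, 1.0338]), (np.float64(0.78), [0.4668, -0.3907, 1.0806])]
scene cradle 468 [(np.float64(0.923), [0.478, -0.3968, -0.3192]), (np.float64(0.92), [0.4772, -0.3966, -0.2921]), (np.float64(0.92), [0.476, -0.3957, -0.2734]), (np.float64(0.917), [0.4759, -0.3957, -0.2918])]
```

```bash
python3 - <<'E'
from sc import *
K,p,r=cal("wrist")
def at(u,v,z):
    d=r.apply(np.linalg.inv(K)@[u/1.5,v/1.5,1]); return tox([*(p+d*((z-p[2])/d[2]))[:2],0])[:2]
c=np.array([at(*q,.005) for q in((345,148),(438,170),(420,262),(328,240))]); print(np.round(c,4).tolist(),c.mean(0)); 
e=[np.degrees(np.arctan2(*(c[(i+1)%4]-c[i])[::-1]))%90 for i in range(4)]; print(e,[np.linalg.norm(c[(i+1)%4]-c[i]) for i in range(4)])
print(at(381,232,.16))
im=env.capture("wrist"); g=im.mean(2); print(np.round(g[112:176:2,232:280:2]).astype(int))
E
```

```text
[[0.4246, -0.4297], [0.4437, -0.3444], [0.5311, -0.359], [0.5095, -0.4482]] [ 0.47720901 -0.39533368]
[np.float64(77.3315243391664), np.float64(80.54060106630457), np.float64(76.39672603706607), np.float64(77.69446062042144)] [np.float64(0.08738109712299329), np.float64(0.08856069444295227), np.float64(0.09180029145484277), np.float64(0.08692588351287507)]
[np.float64(0.47232139652405286), np.float64(-0.39486093926527044)]
[[ 55  56  57  56  55  53  49  45  44  45  50  67  65  54  42  40  44  46
   44  45  48  51  56  54]
 [ 57  57  42  45  51  52  55  60  89  91  84  79  71  61  44  36  37  42
   42  44  43  45  52  52]
 [ 57  57  38  40  43  44  49  52  75  84  93  96  95  94  88  78  56  40
   37  35  37  40  43  42]
 [ 57  55  34  44  43  49  73  45  27  34  47  55  67  79  88  93  76  55
   52  49  44  41  35  36]
 [ 56  52  36  42  49  64  54  16   8   6   5   8   9  21  32  43  57  56
   51  54  54  54  51  51]
 [ 57  45  36  46  67  50  25  22  22  20  17  14  13   7   8  10   2   7
   15  24  41  49  53  52]
 [ 56  44  37  70  80  43  19  30  32  31  29  29  26  22  20  19  
[... 1859 characters left out ...]
65  57  47  54  66  43  20  21  23  24  24  23  24  23  24  32  67
   52  38  32  38  43  43]
 [ 89  74  63  57  59  64  32  21  21  24  20  20  21  23  22  20  34  66
   47  32  31  42  45  46]
 [114 115 111  93  64  65  27  23  22  22  20  22  23  20  24  21  40  64
   42  30  34  43  49  53]
 [115 119 121 114  69  60  32  26  21  20  21  20  21  20  22  22  54  64
   40  34  41  45  51  54]
 [113 117 120 114  88  72  60  52  48  44  30  28  29  24  24  26  61  60
   50  51  49  44  52  57]
 [112 111 116 117 118 137 145 139 117  89  80  71  56  51  48  40  62  69
   84  77  65  54  52  62]
 [122 119 113 118 119 129 172 175 174 170 170 157 140 122  78  66  76 106
  114 116 112 102  94  97]]
```

```bash
python3 - <<'E'
from h import *
plan([.4735,-.394,.12],np.pi-.218)
E
```

```text
at [ 0.501  -0.3897  0.3098] [ 3.141e+00  1.000e-03 -3.138e+00] turn [0.   0.01 2.11] shift [ 0.65 -0.25  4.74]
```

```bash
python3 -m pendant '[[0,0,1,0,0,0,100],[0,0,1,0,0,0,100],[0,0,0.11,0.33,-0.12,0,100],[0,0,0,0.32,-0.12,0.5,100],[0,0,0,0,0,0.9,100],[0,0,0,0,0,0.9,100],[0,0,0,0,0,0.9,100],[0,0,0,0,0,0.8,100],[0,0,0,0,0,0.5,100],[0,0,0,0,0,0.24,100],[0,0,0,0,0,0,100],[0,0,0,0,0,0,100]]'
python3 -m pendant '[[0,0,0,0,0,0,0],[0,0,0,0,0,0,0],[0,0,0,0,0,0,0],[0,0,0,0,0,0,0],[0,0,0,0,0,0,0],[0,0,0,0,0,0,0],[0,0,0,0,0,0,0],[0,0,0,0,0,0,0],[0,0,0,0,0,0,0],[0,0,0,0,0,0,0]]'
python3 - <<'E'
from h import *
s=env.read_state(); print(s["position"],s["ee_rot"],s["wrist_torque"])
E
```

```text
t: 62.65
position: [0.4741, -0.3941, 0.1209]
ee_rot: [-3.142, 0.001, 2.924]
ft_force: [0.2, -0.6, 0.6]
finger_gap: 0.0915
grip_force: 0.0
t: 63.48
position: [0.4737, -0.3936, 0.1201]
ee_rot: [3.141, 0.001, 2.924]
ft_force: [0.3, 0.9, 0.4]
finger_gap: 0.0298
grip_force: 0.4
[ 0.47374952 -0.39359005  0.12013916] [3.14104985e+00 5.57081335e-04 2.92408470e+00] [ 0.09711706  0.04271389 -0.03313071]
```

```bash
python3 -m pendant '[[0,0,0,0,0,0,0],[0,0,0,0,0,0,0],[0,0,0,0,0,0,0],[0,0,0,0,0,-0.1,0],[0,0,0,0,0,-0.4,0],[0,0,0,0,0,-0.9,0],[0,0,0,0,0,-0.9,0],[0,0,0,0,0,-0.9,0],[0,0,0,0,0,-0.9,0],[0,0,0,0,0,-0.9,0],[0,0,0,0,0,0,0],[0,0,0,0,0,0,0]]'
cat > aim.py <<'E'
from h import *
n=np.array([0,.5,np.cos(np.pi/6)]); n=R.from_euler('z',1.4).apply(n); lab=np.array([.5285,.1948,.045])
def target(d=.10,h=.115):
    T0=R.from_euler('xyz',[np.pi,0,np.pi-.218]); ax=np.cross([0,0,1],n); T=R.from_rotvec(ax/np.linalg.norm(ax)*np.pi/6)*T0
    return lab+(d+h)*n,T
def go():
    P,T=target(); s=env.read_state(); C=R.from_euler('xyz',s["ee_rot"]); e=P-s["position"]
    print("P",P,"at",np.round(s["position"],4),"turn",np.round((C.inv()*T).as_rotvec(degrees=True)/6,2),"shift now-axes",np.round(C.inv().apply(e)/.04,2),"shift turned axes",np.round(T.inv().apply(e)/.04,2), "axis err deg",round(float(np.degrees(np.arccos(np.clip(C.apply([0,0,-1])@n,-1,1)))),2),"label in scanner",np.round(R.align_vectors([[1,0,0],[0,-1,0],[0,0,-1]],np.eye(3))[0].apply(C.inv().apply(lab-s["position"]))+[0,0,.115],4))
E
python3 -c "
from aim import *
go(); print(env.read_state()['finger_gap'],cal('wrist')[1])"
```

```text
t: 64.48
position: [0.474, -0.3941, 0.3226]
ee_rot: [-3.139, 0.005, 2.924]
ft_force: [-0.8, 0.7, -3.1]
finger_gap: 0.0282
grip_force: 29.4
P [0.42256415 0.21307147 0.23119546] at [ 0.474  -0.3941  0.3226] turn [-0.26 -4.95  0.01] shift now-axes [ 4.54 14.55  2.23] shift turned axes [ 5.17 14.51  0.06] axis err deg 29.74 label in scanner [ 0.0751 -0.5874 -0.1609]
0.028216858931804985 [ 0.39175564 -0.37590111  0.47260024]
```

```bash
python3 -m pendant '[[0,0,0,0.28,0.91,0,0],[0,0,0,0.28,0.91,0,0],[0,0,0,0.28,0.91,0,0],[0,0,0,0.28,0.91,0,0],[0,0,0,0.28,0.91,0,0],[0,0,0,0.28,0.91,0,0],[0,0,0,0.28,0.91,0,0],[0,0,0,0.28,0.91,0,0],[0,0,0,0.28,0.91,0,0],[0,0,0,0.28,0.91,0,0],[0,0,0,0.28,0.91,0,0],[0,0,0,0.28,0.91,0,0]]'
python3 -m pendant '[[0,0,0,0.28,0.91,0,0],[0,0,0,0.28,0.91,0,0],[0,0,0,0.28,0.91,0,0],[0,0,0,0.28,0.91,0,0],[-0.05,-0.99,0,0,0,0,0],[-0.05,-0.99,0,0,0,0,0],[-0.05,-0.99,0,0,0,0,0],[-0.05,-0.99,0,0,0,0,0],[-0.05,-0.99,0,0,0,0,0],[0,0,0,0,0,0,0],[0,0,0,0,0,0,0],[0,0,0,0,0,0,0]]'
python3 -c "
from aim import *
go(); print(env.read_state()['joint_pos'])"
```

```text
t: 65.48
position: [0.4351, 0.0636, 0.3185]
ee_rot: [-3.141, -0.003, 2.924]
ft_force: [1.3, -0.4, -1.3]
finger_gap: 0.0279
grip_force: 29.9
t: 66.48
position: [0.4243, 0.2138, 0.3198]
ee_rot: [3.113, 0.516, 2.917]
ft_force: [0.3, -0.5, -1.4]
finger_gap: 0.0281
grip_force: 30.0
P [0.42256415 0.21307147 0.23119546] at [0.4243 0.2138 0.3198] turn [ 0.01 -0.07  0.  ] shift now-axes [ 1.13 -0.08  1.91] shift turned axes [ 1.14 -0.08  1.9 ] axis err deg 0.42 label in scanner [ 0.0436  0.0036 -0.1763]
[ 5.07114951e-01 -1.81921064e-03  1.82448771e+00 -3.91982013e-01
  9.39333633e-01 -6.74027525e-01]
```

```bash
python3 -m pendant '[[0,0,0,0.38,-0.03,0.64,0],[0,0,0,0.38,-0.03,0.64,0],[0,0,0,0.38,-0.02,0.62,0],[0,0,0,0,0,0,0],[0,0,0,0,0,0,0],[0,0,0,0,0,0,0]]'
python3 -c "
from aim import *
go(); env.capture('wrist'); print([(d['p'],cal('wrist')[1]+cal('wrist')[2].apply(d['centre'])) for d in env.mark_of('label','wrist')[:1]+env.mark_of('scanner','wrist')[:1]])"
```

```text
t: 66.98
position: [0.4239, 0.2134, 0.2334]
ee_rot: [3.111, 0.52, 2.915]
ft_force: [-0.0, -0.2, -0.4]
finger_gap: 0.0282
grip_force: 30.0
P [0.42256415 0.21307147 0.23119546] at [0.4239 0.2134 0.2334] turn [ 0.03 -0.03 -0.02] shift now-axes [ 0.05 -0.02  0.03] shift turned axes [ 0.05 -0.02  0.03] axis err deg 0.22 label in scanner [ 0.0016  0.0012 -0.1012]
[(0.68, array([0.5324543 , 0.19845302, 0.04794946])), (0.8, array([0.48576623, 0.20166129, 0.13360453]))]
```

```bash
for i in 1; do python3 -m pendant '[[0,0,0,0,0,0,0],[0,0,0,0,0,0,0],[0,0,0,0,0,0,0],[0,0,0,0,0,0,0],[0,0,0,0,0,0,0],[0,0,0,0,0,0,0],[0,0,0,0,0,0,0],[0,0,0,0,0,0,0],[0,0,0,0,0,0,0],[0,0,0,0,0,0,0],[0,0,0,0,0,0,0],[0,0,0,0,0,0,0]]'; done
python3 -m pendant '[[0,0,0,0,0,0,0],[0,0,0,0,0,0,0],[0,0,0,0,0,0,0],[0,0,0,0,0,0,0],[0,0,0,0,0,0,0],[0,0,0,0,0,0,0],[0,0,0,0,0,0,0],[0,0,0,0,0,0,0],[0,0,0,0,0,0,0],[0,0,0,0,0,0,0],[0,0,0,0,0,0,0],[0,0,0,0,0,0,0]]'
python3 -m pendant '[[0,0,0,0,0,0,0],[0,0,0,0,0,0,0],[0,0,0,0,0,0,0],[0,0,0,0,0,0,0],[0,0,0,0,0,0,0],[0,0,0,0,0,0,0]]'
python3 -m pendant '[[0,0,0,-0.4,0,-0.7,0],[0,0,0,-0.4,0,-0.7,0],[0,0,0,-0.4,0,-0.7,0],[0.05,0.99,0,0,0,0,0],[0.05,0.99,0,0,0,0,0],[0.05,0.99,0,0,0,0,0],[0.05,0.99,0,0,0,0,0],[0.05,0.99,0,0,0,0,0],[0,0,0,0,0,0,0],[0,0,0,0,0,0,0],[0,0,0,0,0,0,0]]'
python3 - <<'E'
from sc import *
plan([.474,-.394,.30],np.pi-.218)
for i in range(2): print(look("side",["cradle"])[1],look("scene",["cradle"])[1])
E
```

```text
t: 68.13
position: [0.4222, 0.2131, 0.2317]
ee_rot: [3.112, 0.519, 2.916]
ft_force: [-0.5, -0.3, -2.1]
finger_gap: 0.0281
grip_force: 30.0
t: 69.13
position: [0.4223, 0.2132, 0.2317]
ee_rot: [3.112, 0.519, 2.916]
ft_force: [-0.2, -0.4, -2.9]
finger_gap: 0.0282
grip_force: 30.0
t: 69.63
position: [0.4223, 0.2132, 0.2317]
ee_rot: [3.112, 0.519, 2.916]
ft_force: [-0.3, 1.0, -1.6]
finger_gap: 0.0279
grip_force: 30.0
t: 70.55
position: [0.4215, 0.2106, 0.328]
ee_rot: [3.142, 0.002, 2.924]
ft_force: [-0.7, 0.2, -1.9]
finger_gap: 0.0281
grip_force: 30.0
at [0.4215 0.2106 0.328 ] [3.142e+00 2.000e-03 2.924e+00] turn [0.   0.02 0.  ] shift [ -4.55 -14.47   0.7 ]
{'cradle': [(0.63, [0.476, -0.395, 0.001]), (0.3, [0.547, 0.303, 0.132])]} {'cradle': [(0.98, [0.471, -0.396, -0.003]), (0.53, [0.522, 0.199, 0.045])]}
{'cradle': [(0.69, [0.546, 0.305, 0.024]), (0.51, [0.479, -0.394, 0.002])]} {'cradle': [(0.59, [0.472, -0.393, -0.002]), (0.54, [0.525, 0.202, 0.046])]}
```

```bash
python3 -m pendant '[[0,0,0,-0.28,-0.9,0,0],[0,0,0,-0.28,-0.9,0,0],[0,0,0,-0.28,-0.9,0,0],[0,0,0,-0.28,-0.9,0,0],[0,0,0,-0.28,-0.9,0,0],[0,0,0,-0.28,-0.9,0,0],[0,0,0,-0.28,-0.9,0,0],[0,0,0,-0.28,-0.9,0,0],[0,0,0,-0.28,-0.9,0,0],[0,0,0,-0.28,-0.9,0,0],[0,0,0,-0.28,-0.9,0,0],[0,0,0,-0.28,-0.9,0,0]]'
python3 -m pendant '[[0,0,0,-0.28,-0.9,0,0],[0,0,0,-0.28,-0.9,0,0],[0,0,0,-0.28,-0.9,0.1,0],[0,0,0,-0.35,-0.97,0.1,0],[0,0,0,0,0,0,0],[0,0,0,0,0,0,0],[0,0,0,0,0,0,0],[0,0,0,0,0,0,0],[0,0,0,0,0,0,0]]'
python3 - <<'E'
from sc import *
plan([.4743,-.394,.12],np.pi-.218)
im=env.capture("wrist"); print(plan([.4743,-.394,.12],np.pi-.218))
E
```

```text
t: 71.95
position: [0.4595, -0.2419, 0.3284]
ee_rot: [3.141, 0.001, 2.924]
ft_force: [-0.3, 0.4, -1.5]
finger_gap: 0.0278
grip_force: 30.0
t: 72.7
position: [0.4749, -0.3924, 0.3212]
ee_rot: [-3.141, 0.002, 2.926]
ft_force: [0.8, 0.8, -2.5]
finger_gap: 0.028
grip_force: 30.0
at [ 0.4749 -0.3924  0.3212] [-3.141e+00  2.000e-03  2.926e+00] turn [-0.    0.02  0.02] shift [ 0.01 -0.04  5.03]
at [ 0.4749 -0.3925  0.3213] [-3.141e+00  2.000e-03  2.926e+00] turn [-0.    0.02  0.02] shift [ 0.01 -0.04  5.03]
None
```

```bash
python3 -m pendant '[[0,0,0.02,0.01,-0.04,0.6,0],[0,0,0,0,0,0.9,0],[0,0,0,0,0,0.9,0],[0,0,0,0,0,0.6,0],[0,0,0,0,0,0.2,0],[0,0,0,0,0,0,0],[0,0,0,0,0,0,0]]'
python3 -m pendant '[[0,0,0,0,0,0.3,0],[0,0,0,0,0,0.3,0],[0,0,0,0,0,0.3,0],[0,0,0,0,0,0.3,0],[0,0,0,0,0,0.3,0],[0,0,0,0,0,0.15,0],[0,0,0,0,0,0,0],[0,0,0,0,0,0,0]]'
python3 -c "
from h import *
plan([.4743,-.394,.12],np.pi-.218)"
```

```text
t: 73.33
position: [0.4746, -0.3953, 0.1939]
ee_rot: [-3.141, 0.002, 2.923]
ft_force: [0.5, -1.0, -1.3]
finger_gap: 0.0278
grip_force: 30.0
t: 74.0
position: [0.4746, -0.3957, 0.1278]
ee_rot: [-3.141, 0.003, 2.922]
ft_force: [-0.2, 0.2, -1.6]
finger_gap: 0.028
grip_force: 30.0
at [ 0.4746 -0.3957  0.1278] [-3.141e+00  3.000e-03  2.922e+00] turn [-0.01  0.02 -0.01] shift [0.02 0.04 0.19]
```

```bash
python3 -m pendant '[[0,0,0,0,0,0.06,0],[0,0,0,0,0,0.06,0],[0,0,0,0,0,0.06,0],[0,0,0,0,0,0,0],[0,0,0,0,0,0,0],[0,0,0,0,0,0,0]]'
python3 -m pendant '[[0,0,0,0,0,0.03,0],[0,0,0,0,0,0,0],[0,0,0,0,0,0,0]]'
```

```text
t: 74.5
position: [0.4745, -0.3956, 0.1201]
ee_rot: [-3.141, 0.002, 2.922]
ft_force: [0.1, 0.3, 5.9]
finger_gap: 0.0282
grip_force: 30.0
t: 74.75
position: [0.4747, -0.3956, 0.1201]
ee_rot: [-3.14, 0.003, 2.922]
ft_force: [-0.6, 0.8, 11.8]
finger_gap: 0.0276
grip_force: 30.0
```

On the floor (contact at z 0.120, as at the pick). Release, back off, and check everything.

```bash
python3 -m pendant '[[0,0,0,0,0,-0.03,0],[0,0,0,0,0,0,100],[0,0,0,0,0,0,100],[0,0,0,0,0,0,100],[0,0,0,0,0,0,100],[0,0,0,0,0,0,100],[0,0,0,0,0,0,100],[0,0,0,0,0,0,100],[0,0,0,0,0,-0.3,100],[0,0,0,0,0,-0.9,100],[0,0,0,0,0,-0.9,100],[0,0,0,0,0,-0.9,100]]'
python3 -m pendant '[[0,0,0,0,0,-0.9,100],[0,0,0,0,0,-0.9,100],[0,0,0,0.5,0,0,100],[0,0,0,0.5,0,0,100],[0,0,0,0.5,0,0,100],[0,0,0,0,0,0,100],[0,0,0,0,0,0,100],[0,0,0,0,0,0,100]]'
python3 - <<'E'
from sc import *
for c in("scene","side"): print(c,look(c,["scanner","cradle","cover","rack1"])[1]); im,o=fits(c,"cover",.134); print(o)
scan("scene"); scan("side")
print(env.read_state()["t"])
E
```

```text
t: 75.75
position: [0.4736, -0.3948, 0.2401]
ee_rot: [3.14, -0.0, 2.922]
ft_force: [0.7, 0.2, 0.8]
finger_gap: 0.0911
grip_force: 0.0
t: 76.42
position: [0.4157, -0.3823, 0.3111]
ee_rot: [3.141, 0.001, 2.922]
ft_force: [0.6, 0.1, -0.7]
finger_gap: 0.0919
grip_force: 0.0
scene {'scanner': [(0.66, [0.478, -0.395, 0.005])], 'cradle': [(0.57, [0.47, -0.397, -0.001])], 'cover': [(0.73, [0.552, 0.31, 0.133])], 'rack1': [(0.69, [0.548, 0.305, 0.024]), (0.51, [0.544, 0.311, 0.109]), (0.51, [0.545, 0.305, 0.053]), (0.45, [0.545, 0.311, 0.078])]}
[(0.75, 297, False, ([0.5463, 0.3039, -1.6757], np.float64(0.845)))]
side {'scanner': [(0.63, [0.473, -0.401, 0.005]), (0.39, [0.547, 0.307, -0.002])], 'cradle': [(0.91, [0.477, -0.399, -0.0])], 'cover': [(0.65, [0.547, 0.3, 0.131])], 'rack1': [(0.87, [0.547, 0.307, 0.107]), (0.86, [0.544, 0.305, 0.075]), (0.64, [0.547, 0.305, 0.05]), (0.53, [0.548, 0.304, 0.018])]}
[(0.62, 1250, False, ([0.5471, 0.3061, 1.4215], np.float64(0.955)))]
scene scanner 361 [(np.float64(0.729), [0.4648, -0.3899, -0.5777]), (np.float64(0.719), [0.4731, -0.3952, -0.4495]), (np.float64(0.718), [0.4812, -0.3991, -0.4646]), (np.float64(0.712), [0.4772, -0.3968, -0.5683])]
scene cradle 511 [(np.float64(0.914), [0.4787, -0.3966, -0.2687]), (np.float64(0.912), [0.4788, -0.3972, -0.2621]), (np.float64(0.911), [0.4789, -0.3965, -0.2463]), (np.float64(0.909), [0.4776, -0.3964, -0.2597])]
side scanner 349 [(np.float64(0.716), [0.4762, -0.4095, 1.529]), (np.float64(0.713), [0.475, -0.3973, -1.3599]), (np.float64(0.708), [0.4752, -0.3994, 1.4033]), (np.float64(0.706), [0.4752, -0.4001, 0.0253])]
side cradle 390 [(np.float64(0.93), [0.4758, -0.3929, -1.6967]), (np.float64(0.929), [0.4753, -0.3932, 1.4335]), (np.float64(0.929), [0.4753, -0.3936, -1.7178]), (np.float64(0.926), [0.4752, -0.3932, 1.4093])]
77.4167
```

The racks read about 0.022, 0.050, 0.078 and 0.106, the cover about 0.132, and the scanner 0.005 in its cradle. Handing in.

```bash
python3 -c "
from station import env
print(env.job_done())"
```

```text
the job is handed in; nothing more can be done
None
```

I handed the job in at about 77 s of the 210 s allowed, but no verdict came back: all four racks and the cover read as seated on the carrier, the scanner was held square about 10 cm from the label for over two seconds, and it is back upright on its cradle floor.

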